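Refill the teaspoon dispenser

ROBOT

A 7-joint arm with a two-finger parallel gripper is mounted at the origin on a cart in front of the work surface, level with it; the furniture and walls round the work are solid. World frame = base frame: x ahead of the robot, y to its left, z up, the work surface at z = 0. Lengths are in m, angles in rad, forces in N, time in s.
With the tool pointing down it reaches from about 0.4 to 0.75 m from the base axis. Payload 19.5 kg.
Tool frame: the origin (TCP) lies at the very end of the fingers, on their centre line; the grasp point (between the pads) lies 19 mm behind it (pinch_z is the distance from the TCP to the grasp point, in m); y points along the fingers, x is the direction in which the jaws open and shut, and the axes are right-handed (so a half turn about y gives the same grasp; the last joint's range is limited). The gripper opens to 85 mm and grips with 20 to 120 N. Pads are 22 mm wide; open, the fingers measure 114 mm over their backs; the gripper's body (76 mm by 85 mm) begins 54 mm behind the grasp point. The pads swing forward as they close: fully open they stand 13 mm farther back than shut.
Start: joints at [1.296, 0.707, -0.028, 1.485, 0.022, 0.951, -0.075], TCP at [0.133, -0.559, 0.231] pointing down, gripper open.
Joint ranges: [-2.71, 2.71], [-0.32, 2.16], [-1.57, 1.52], [0, 2.45], [-1.46, 4.6], [0, 2.02], [-2.83, 2.83]. Speed limits (rad/s): [1.89, 1.89, 2.57, 2.57, 3.01, 3.01, 3.01].

INTERFACE

Orientations are given as [roll, pitch, yaw] about the fixed x, y, z axes, in that order (R = Rz(yaw) Ry(pitch) Rx(roll)).
In Python, from rig import * gives the robot as it stands.
- The arm moves only by the tool step_arm, never from a script. Its argument "increments" is a list of rows, each a list of 3 entries, a list of its own where there are three numbers: the turn, a rotation vector about the world's x, y, z in units of 6 degrees (1.0 is 6 degrees), then the shift along the world's x, y, z in units of 50 mm (1.0 is 50 mm), then the opening, from 0 (shut) to 1 (fully open). A call has 1 to 20 rows; each row shifts and turns the commanded pose from where the row before left it; what a row does not reach is not made up. A row lasts 1/8 s, in which the tool goes at most 62.5 mm and 10.7 degrees, less where a joint would pass 70% of its speed; a pose out of reach is approached as far as the arm can. A call is refused whole if a number of a shift passes 1 or a number of a turn 1, either way. A call with a gripper value outside its range is refused whole. The fingers move at their own pace and stop on an object; the grip force is fixed at half the most. Time passes only in rows, so rows that do not move let the fingers close. It gives the time, the measured TCP pose, the force and the opening at its end, in the units of the state.
- read_state(): the state, without advancing time (a new reading comes with each control period).
- grab_frame(name): name is "scene" or "top"; returns (picture, depth): 384x512x3 uint8, red, green, blue; 384x512 float32, m along the optical axis (not along the pixel's ray), 0 where there is no reading.
- calibration(name): a dict with "intrinsics" (3x3 intrinsics, pixels), "k1" (the pictures are not rectified: a ray, as slopes to the right and down, at radius r is drawn at 1 + k1 r^2 times it, then the intrinsics apply), "origin" and "rotation" of the camera in the world. Camera axes: x right, y up, looking along -z (the intrinsics and any distortion apply to the point x, -y, -z); pixel columns grow to the right and rows downward; lengths in m; the calibration is good to about 2 mm. A picture is of the moment at which its call begins. calibration takes no time and is no camera call.
- job_done(): hands the job in, once; it reports no verdict.
The state is a dict: "clock": time; "joints": joint angles; "dq": joint speeds; "effort": joint torques, N m; "tcp_pos": TCP position; "tool_rot": TCP orientation; "wrist_force": force on the tool from outside, world axes, zero at the start; "wrist_torque": the same for the moment, N m; "opening": opening from 0.0 (shut) to 1.0 (fully open).
Only numpy, scipy, OpenCV 4.12 (cv2) and the standard library are available. Lean on these libraries where they do the work, as an engineer would, in place of code of your own. Each camera call takes 0.05 s, during which the arm holds its last target. There are 200 camera calls.

TASK

Refill the teaspoon dispenser for breakfast: press its release key so that the carriage springs free, draw the carriage out to the stop at the far end of its runners, clear of the hood, and with it out there stand every teaspoon from the black mat bowl-down in a pocket of its own, dropped in right to the bottom. Then push the carriage fully home under the hood until its catch holds it, and leave the other things on the counter where they are.

Things in the scene. Friction and masses are not known exactly. Their poses are not given: they have to be found in the camera images.
- carriage (a joint): carriage travel along the dispenser's x, m: 0 = home under the hood (latched: 0 to 0.003), 0.145 = loading stop at the left end. Locked until the key is pressed; then a spring drives it 30 to 70 mm out and it is drawn on by its handle (about 2 N; stays where left). Pushing it home takes up to 15 N over the last 30 mm; at 0 the catch snaps in and holds; short of that the spring drives it out
- release_key (a joint): travel of the release key, m: 0 = up, 0.010 = fully down (about 5 N); it springs back. The carriage is free once it is more than 0.007 down
- dispenser: teaspoon dispenser, fixed: black base 275 x 296 x 12 mm with two runners; origin under its middle at the worktop, x along the runners, to the robot's right, z up. On its right end (x = +70 to +143 mm) a hood, cheeks at y = -134 and +134 mm, clear roof up to z = 180 mm, covers the pockets when the carriage is home
- key_top (a point): middle of the top of the grey release key (32 x 20 mm), 63 mm above the worktop when up; on a black latch housing at the base's edge nearest the robot (dispenser x = -6, y = -133 mm). Press it straight down
- handle_bar (a point): middle of the carriage's handle: a level bar 12 mm thick, 110 mm long along the dispenser's y, 58 mm above the worktop, 50 mm outside (-x, left) of the carriage's end panel (224 mm wide, top at 78 mm); moves with the carriage. Its axes are the dispenser's
- mat: black rubber service mat 176 x 326 x 4 mm, fixed; origin under its middle
- pocket_1 (a point): middle of the mouth of rack pocket 1; five in a row along the dispenser's y, 46 mm apart, 1 farthest from the robot. Site z points out along the pocket's axis, which leans 40 degrees from vertical, mouth towards the hood; point y is the dispenser's y. Inside: 34 mm along y, 28 mm along x, 70 mm deep along z. Mouth 90 mm up
- pocket_2 (a point): middle of the mouth of rack pocket 2; as pocket_1
- pocket_3 (a point): middle of the mouth of rack pocket 3; as pocket_1
- pocket_4 (a point): middle of the mouth of rack pocket 4; as pocket_1
- pocket_5 (a point): middle of the mouth of rack pocket 5; as pocket_1
- spoon_1: steel teaspoon 133 x 27 x 11 mm, 20 g, may be absent; origin at the middle of its length on its underside; +x runs to the bowl's end (x = +66 mm; the bowl is 27 mm wide), the handle's end is at x = -66 mm; z is up as it lies. The handle widens from 6 mm at the end to 14 mm at x = -38 mm, for the fingers (measured across y), and there it is 3 to 6 mm high
- spoon_2: steel teaspoon 133 x 27 x 11 mm, 20 g, may be absent; as spoon_1
- spoon_3: steel teaspoon 133 x 27 x 11 mm, 20 g, may be absent; as spoon_1
- spoon_4: steel teaspoon 133 x 27 x 11 mm, 20 g, may be absent; as spoon_1
- spoon_5: steel teaspoon 133 x 27 x 11 mm, 20 g, may be absent; as spoon_1
- serving_spoon_1: large serving spoon 241 x 49 x 19 mm on the black spoon rest at the right, loose
- wooden_mill: wooden pepper mill, 52 mm across, 160 mm high, loose, at the back
- jar_red: jam jar with a red lid, 60 mm across, 75 mm high, loose, at the back
- jar_green: jam jar with a green lid, 60 mm across, 75 mm high, loose, at the back
- jar_honey: jar of spread with a red lid, 59 mm across, 75 mm high, loose, at the left front
Mind the look-alikes: they are no part of the job. What is shaped like the spoon_2 but purple is not meant.

How it is judged:
On the way, in this order (a step that is already met when the one before it is completed fails the run):
1. the release key has been pressed and the carriage has sprung free (more than 20 mm out) (value of joint carriage above 0.02 m), for 0.1 s.
2. the carriage is drawn out to the loading stop (past 135 mm) (value of joint carriage above 0.135 m), for 0.2 s.
3. with the carriage still out (past 125 mm), every teaspoon present is bowl-down in a pocket of its own, at the bottom (value of joint carriage above 0.125 m and x of spoon_1 in the frame of pocket_3 between -0.02 and 0.02 m and y of spoon_1 in the frame of pocket_3 between -0.115 and 0.115 m and z of spoon_1 in the frame of pocket_3 between -0.03 and 0.016 m and angle between each of spoon_1, spoon_2, spoon_3, spoon_4, spoon_5's own x axis and vertical above 2 rad and x of spoon_2 in the frame of pocket_3 between -0.02 and 0.02 m and y of spoon_2 in the frame of pocket_3 between -0.115 and 0.115 m and z of spoon_2 in the frame of pocket_3 between -0.03 and 0.016 m and x of spoon_3 in the frame of pocket_3 between -0.02 and 0.02 m and y of spoon_3 in the frame of pocket_3 between -0.115 and 0.115 m and z of spoon_3 in the frame of pocket_3 between -0.03 and 0.016 m and x of spoon_4 in the frame of pocket_3 between -0.02 and 0.02 m and y of spoon_4 in the frame of pocket_3 between -0.115 and 0.115 m and z of spoon_4 in the frame of pocket_3 between -0.03 and 0.016 m and x of spoon_5 in the frame of pocket_3 between -0.02 and 0.02 m and y of spoon_5 in the frame of pocket_3 between -0.115 and 0.115 m and z of spoon_5 in the frame of pocket_3 between -0.03 and 0.016 m and distance between spoon_1 and spoon_2 above 0.028 m and distance between each of spoon_1, spoon_2 and spoon_3 above 0.028 m and distance between each of spoon_1, spoon_2, spoon_3 and spoon_4 above 0.028 m and distance between each of spoon_1, spoon_2, spoon_3, spoon_4 and spoon_5 above 0.028 m), for 0.3 s.
At the end, for the whole second after the job is handed in: The carriage is home and caught (within 5 mm); every teaspoon present is at rest bowl-down in the rack, its middle at most 16 mm above the plane of the pocket mouths (bowl within about 20 mm of the floor), no two in one pocket (middles at least 28 mm apart) (value of joint carriage below 0.005 m and x of spoon_1 in the frame of pocket_3 between -0.02 and 0.02 m and y of spoon_1 in the frame of pocket_3 between -0.115 and 0.115 m and z of spoon_1 in the frame of pocket_3 between -0.03 and 0.016 m and angle between each of spoon_1, spoon_2, spoon_3, spoon_4, spoon_5's own x axis and vertical above 2 rad and x of spoon_2 in the frame of pocket_3 between -0.02 and 0.02 m and y of spoon_2 in the frame of pocket_3 between -0.115 and 0.115 m and z of spoon_2 in the frame of pocket_3 between -0.03 and 0.016 m and x of spoon_3 in the frame of pocket_3 between -0.02 and 0.02 m and y of spoon_3 in the frame of pocket_3 between -0.115 and 0.115 m and z of spoon_3 in the frame of pocket_3 between -0.03 and 0.016 m and x of spoon_4 in the frame of pocket_3 between -0.02 and 0.02 m and y of spoon_4 in the frame of pocket_3 between -0.115 and 0.115 m and z of spoon_4 in the frame of pocket_3 between -0.03 and 0.016 m and x of spoon_5 in the frame of pocket_3 between -0.02 and 0.02 m and y of spoon_5 in the frame of pocket_3 between -0.115 and 0.115 m and z of spoon_5 in the frame of pocket_3 between -0.03 and 0.016 m and distance between spoon_1 and spoon_2 above 0.028 m and distance between each of spoon_1, spoon_2 and spoon_3 above 0.028 m and distance between each of spoon_1, spoon_2, spoon_3 and spoon_4 above 0.028 m and distance between each of spoon_1, spoon_2, spoon_3, spoon_4 and spoon_5 above 0.028 m and linear speed of each of spoon_1, spoon_2, spoon_3, spoon_4, spoon_5 below 0.05 m/s); the robot touches nothing.
It fails at once if the serving spoon (serving_spoon_1) is pushed more than 30 mm away (distance of serving_spoon_1 from where it was at the start of the episode above 0.03 m).
It fails at once if the mill (wooden_mill) is pushed more than 30 mm away (distance of wooden_mill from where it was at the start of the episode above 0.03 m).
It fails at once if the jar (jar_red) is pushed more than 30 mm away (distance of jar_red from where it was at the start of the episode above 0.03 m).
It fails at once if the jar (jar_green) is pushed more than 30 mm away (distance of jar_green from where it was at the start of the episode above 0.03 m).
It fails at once if the jar (jar_honey) is pushed more than 30 mm away (distance of jar_honey from where it was at the start of the episode above 0.03 m).
Of spoon_1, spoon_2, spoon_3, spoon_4, spoon_5 only 3 to 5 are there at a start; the rules pass over those that are not, and their reading is None.
At some moment in a run one of spoon_1, spoon_2, spoon_3, spoon_4, spoon_5 may be knocked a few centimetres aside while the robot is not near it.
It also fails if it takes over 210 s, if anything falls off the work surface, if the arm or the gripper's body presses on something with over 40 N, if the wrist force passes 120 N, or if a joint passes its speed limit or range.

## Working session

There is one attempt and no reset: what is moved stays moved. The work goes in short steps, Python scripts to look and compute and a tool call to move; the robot and the scene stay as the last step left them, time stands still between calls to the robot, and variables do not carry over. Pictures are saved under pics/ and viewed, about 12 in all and at most 16, crops included, and the job is handed in when it is done.

Besides the shell and the picture viewer there is one more tool, called as name(argument=value, ...), one argument or row to a line, values as JSON. step_arm: Moves the arm, as the interface text tells. Its arguments: {"type":"object","properties":{"increments":{"type":"array","items":{"type":"array"}}},"required":["increments"]}

```bash
ls; mkdir -p pics; cat > h.py <<'E'
from rig import *
import numpy as np, cv2
def save(name,fn,crop=None,scale=1):
    p,d=grab_frame(name); q=p[:,:,::-1]
    np.savez('last_'+name+'.npz',p=p,d=d)
    if crop: x0,y0,x1,y1=crop; q=q[y0:y1,x0:x1]
    q=cv2.resize(q,None,fx=scale,fy=scale,interpolation=cv2.INTER_CUBIC) if scale!=1 else q
    cv2.imwrite('pics/'+fn,q); return p,d
def ray(name,u,v):
    c=calibration(name); K=np.array(c['intrinsics']); k=c['k1']
    pd=np.array([(u-K[0,2])/K[0,0],(v-K[1,2])/K[1,1]]); s=pd.copy()
    for _ in range(20): s=pd/(1+k*(s@s))
    return np.array(c['origin']),np.array(c['rotation'])@np.array([s[0],-s[1],-1.0])
def onz(name,u,v,z):
    o,d=ray(name,u,v); return o+d*(z-o[2])/d[2]
def pt(name,u,v,dep):
    o,d=ray(name,u,v); return o+d*dep[int(round(v)),int(round(u))]
def proj(name,P):
    c=calibration(name); K=np.array(c['intrinsics']); q=np.array(c['rotation']).T@(np.array(P)-np.array(c['origin']))
    s=np.array([q[0],-q[1]])/-q[2]; s=s*(1+c['k1']*(s@s)); return K[0,0]*s[0]+K[0,2],K[1,1]*s[1]+K[1,2]
E
python3 - <<'E'
from h import *
np.set_printoptions(precision=3,suppress=True)
for n in('scene','top'):
    save(n,n+'0.png',scale=1.5); print(n,calibration(n))
print(read_state())
E
```

```text
pics
scene {'intrinsics': array([[425.775,   0.   , 256.413],
       [  0.   , 425.775, 192.417],
       [  0.   ,   0.   ,   1.   ]]), 'k1': -0.0019644211738452633, 'origin': array([-0.409, -1.091,  1.171]), 'rotation': array([ 0.874, -0.014, -0.777])}
top {'intrinsics': array([[471.729,   0.   , 262.644],
       [  0.   , 471.729, 187.802],
       [  0.   ,   0.   ,   1.   ]]), 'k1': 0.023048321340605086, 'origin': array([ 0.37 , -0.16 ,  1.685]), 'rotation': array([ 0.086, -0.003, -1.549])}
{'clock': 0.1, 'joints': array([ 1.296,  0.707, -0.028,  1.485,  0.022,  0.951, -0.076]), 'dq': array([-0.002,  0.   , -0.001, -0.002, -0.   ,  0.   , -0.   ]), 'effort': array([  0.004, -88.429,   1.237, -23.646,   0.017,   0.005,   0.   ]), 'tcp_pos': array([ 0.133, -0.559,  0.231]), 'tool_rot': array([-1.571,  0.001, -1.338]), 'wrist_force': array([ 0.182, -0.281,  0.447]), 'wrist_torque': array([-0.012, -0.019, -0.011]), 'opening': 0.9990514532142707}
```

```bash
python3 - <<'E'
s=open('h.py').read()
s=s.replace("import numpy as np, cv2","import numpy as np, cv2\nfrom scipy.spatial.transform import Rotation as Ro").replace("np.array(c['rotation'])","Ro.from_euler('xyz',c['rotation']).as_matrix()")
open('h.py','w').write(s)
E
```

```text
(no output)
```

View pics/scene0.png

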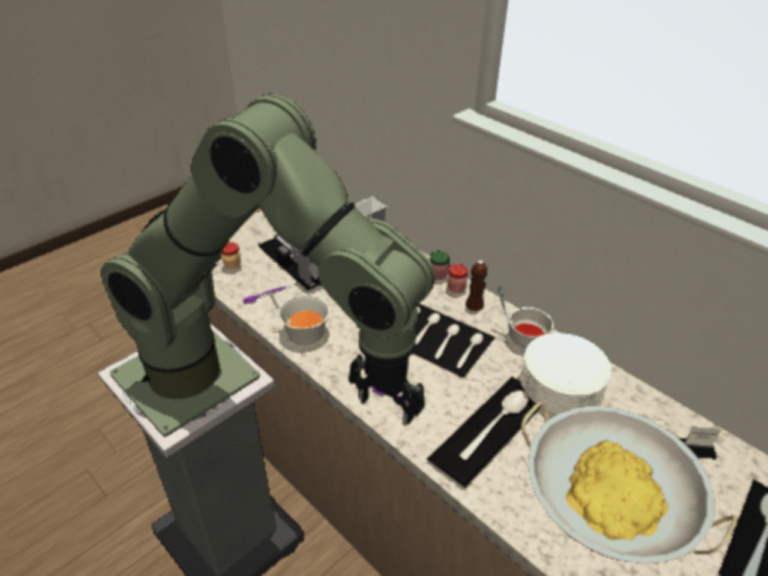

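View pics/top0.png

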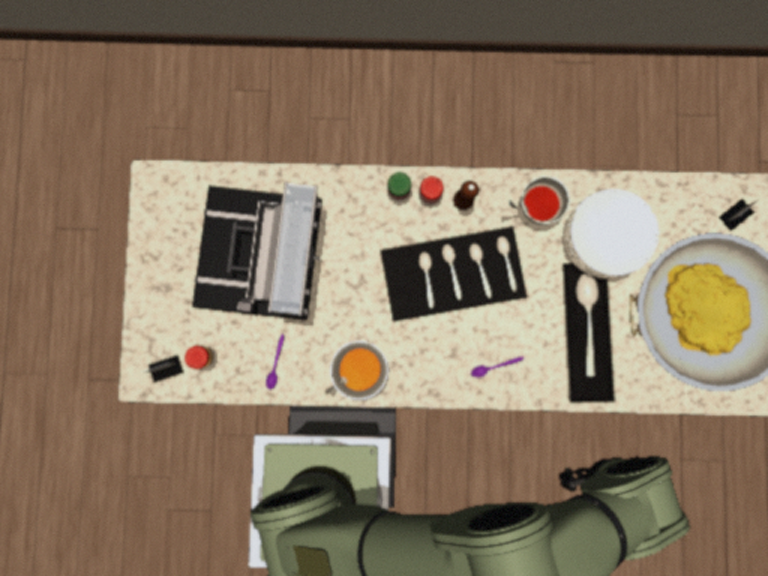

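```bash
python3 - <<'E'
from h import *
np.set_printoptions(precision=4,suppress=True)
z=np.load('last_top.npz'); p=z['p'];d=z['d']
a=p[115:220,120:220,::-1]; b=p[115:220,250:355,::-1]
q=np.hstack([a,b]); cv2.imwrite('pics/crop1.png',cv2.resize(q,None,fx=3.9,fy=3.9,interpolation=cv2.INTER_CUBIC))
hsv=cv2.cvtColor(p,cv2.COLOR_RGB2HSV); g=cv2.cvtColor(p,cv2.COLOR_RGB2GRAY)
# mat: hull of dark component
dark=(g<60).astype(np.uint8)
n,l,st,c=cv2.connectedComponentsWithStats(dark)
for i in range(1,n):
    if st[i,4]>150 and st[i,1]>100 and st[i,1]<300:
        cn=np.argwhere(l==i)[:,::-1].astype(np.float32); r=cv2.minAreaRect(cn); print(st[i],r)
# spoons on mat
m=np.zeros_like(dark); box=np.s_[150:220,255:352]
matc=None
for i in range(1,n):
    if 250<st[i,0]<300 and 145<st[i,1]<170 and st[i,4]>2000:
        hull=cv2.convexHull(np.argwhere(l==i)[:,::-1].astype(np.int32)); cv2.fillPoly(m,[hull],1)
        rc=cv2.boxPoints(cv2.minAreaRect(hull.astype(np.float32)))
        C=np.array([onz('top',*x,0.004)for x in rc]); print('mat',C,np.linalg.norm(np.diff(C,axis=0),axis=1),C.mean(0))
m=cv2.erode(m,np.ones((3,3)))
sp=((g>95)&(m>0)).astype(np.uint8)
n,l,st,c=cv2.connectedComponentsWithStats(sp)
for i in range(1,n):
    if st[i,4]>20:
        ij=np.argwhere(l==i)[:,::-1].astype(float)
        P=np.array([onz('top',u,v,0.01)[:2] for u,v in ij]); mu=P.mean(0); w,V=np.linalg.eigh(np.cov(P.T)); ax=V[:,1]*np.sign(V[0,1]); t=(P-mu)@ax; mid=mu+ax*(t.min()+t.max())/2
        print('spoon px',c[i],'mid',mid,'yaw',np.degrees(np.arctan2(ax[1],ax[0])),'len',np.ptp(t))
E
```

```text
[138 125  50  18 556] ((162.3719482421875, 134.15243530273438), (48.47944641113281, 14.576961517333984), 6.34019136428833)
[481 134  21  19 181] ((490.6341857910156, 142.7926788330078), (10.77599048614502, 18.428504943847656), 51.34019470214844)
[ 132  144   37   43 1197] ((150.22708129882812, 165.2969512939453), (32.7765998840332, 39.91344451904297), 7.594643592834473)
[ 255  152   96   61 3291] ((301.9659423828125, 182.12911987304688), (46.89929962158203, 89.2651596069336), 79.77783203125)
[ 376  176   33   92 1863] ((391.9767761230469, 221.02552795410156), (91.40351867675781, 28.21036148071289), 87.20729064941406)
[129 189  35  18 477] ((145.86517333984375, 197.89590454101562), (32.89080810546875, 15.598306655883789), 6.709836483001709)
[165 200  40  13 154] ((185.04043579101562, 205.8116912841797), (39.19122314453125, 9.469879150390625), 7.352379322052002)
[100 238  21  16 192] ((110.19725036621094, 245.49082946777344), (11.015003204345703, 19.06074333190918), 73.3007583618164)
[197 281  67  57 619] ((241.37307739257812, 297.234619140625), (81.39098358154297, 39.9061393737793), 37.87498474121094)
mat [[ 0.5894 -0.1284  0.004 ]
 [ 0.6539 -0.4433  0.004 ]
 [ 0.488  -0.4743  0.004 ]
 [ 0.4245 -0.1619  0.004 ]] [0.3214 0.1687 0.3187] [ 0.5389 -0.302   0.004 ]
spoon px [337.5465 172.7907] mid [ 0.5654 -0.4303] yaw 14.722496727631777 len 0.13106506559808584
spoon px [301.1186 178.6328] mid [ 0.5427 -0.3002] yaw 14.488984427257607 len 0.13366733890210314
spoon px [319.9827 177.6012] mid [ 0.5475 -0.3681] yaw 17.86626080948829 len 0.1346146194269961
spoon px [284.3729 183.7062] mid [ 0.5215 -0.2402] yaw 8.753902522275295 len 0.1340473865930047
```

View pics/crop1.png

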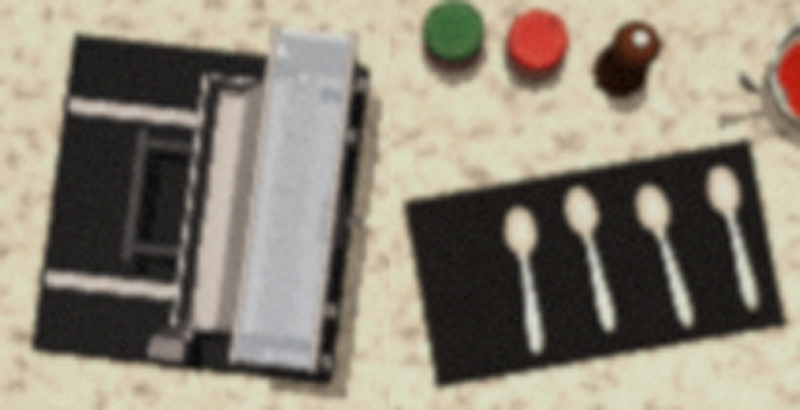

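```bash
python3 - <<'E'
from h import *
np.set_printoptions(precision=4,suppress=True)
f=lambda u,v,z: onz('top',u/3.9+120-.4,v/3.9+115-.4,z)
TL,BL,BR=f(78,37,.012),f(34,348,.012),f(326,381,.012)
print('base',TL,BL,BR,np.linalg.norm(TL-BL),np.linalg.norm(BR-BL))
print('key',f(167,344,.063),'handle ends',f(142,128,.064),f(127,258,.064))
print('hood',f(273,28,.18),f(355,33,.18),f(232,363,.18),f(318,370,.18))
a=TL-BL; yd=a/np.linalg.norm(a); b=BR-BL; xd=b/np.linalg.norm(b); print('yaw of dispenser x from y axis', np.degrees(np.arctan2(yd[1],yd[0])),np.degrees(np.arctan2(xd[1],xd[0]))+90)
d=np.load('last_top.npz')['d']; 
for u,v in [(167,344),(134,200),(200,90),(290,200),(215,200)]: print(u,v,pt('top',u/3.9+119.6,v/3.9+114.6,d))
E
```

```text
base [0.7342 0.2854 0.012 ] [0.4468 0.3127 0.012 ] [0.4226 0.0471 0.012 ] 0.2886722157808003 0.26668738886070786
key [0.4505 0.1818 0.063 ] handle ends [0.6422 0.2114 0.064 ] [0.5258 0.2199 0.064 ]
hood [0.709  0.0798 0.18  ] [0.7064 0.0117 0.18  ] [0.4303 0.1035 0.18  ] [0.4261 0.0332 0.18  ]
yaw of dispenser x from y axis -5.412177397651367 -5.209354687506362
167 344 [0.4503 0.1808 0.0673]
134 200 [0.5776 0.2159 0.0637]
200 90 [0.6877 0.1718 0.0108]
290 200 [0.5668 0.0622 0.171 ]
215 200 [0.5852 0.153  0.0174]
```

step_arm(
  increments=[
    [[0, 0, 0], [0.6, 0.5, 0], 0],
    [[0, 0, 0], [0.6, 0.5, 0], 0],
    [[0, 0, 0], [0.6, 0.5, 0], 0],
    [[0, 0, 0], [0.6, 0.5, 0], 0],
    [[0, 0, 0], [0.6, 0.5, 0], 0],
    [[0, 0, 0], [0.6, 0.5, 0], 0],
    [[0, 0, 0], [0.6, 0.5, 0], 0],
    [[0, 0, 0], [0.6, 0.5, 0], 0],
    [[0, 0, 0], [0.6, 0.5, 0], 0],
    [[0, 0, 0], [0.6, 0.5, 0], 0],
    [[0, 0, -0.4], [0.05, 0.8, 0], 0],
    [[0, 0, -0.4], [0.05, 0.8, 0], 0],
    [[0, 0, -0.4], [0.05, 0.8, 0], 0],
    [[0, 0, -0.4], [0.05, 0.8, 0], 0],
    [[0, 0, -0.4], [0.05, 0.8, 0], 0],
    [[0, 0, -0.4], [0.05, 0.8, 0], 0],
    [[0, 0, -0.4], [0, 0.8, 0], 0],
    [[0, 0, -0.3], [0, 0.8, 0], 0],
  ],
)

```text
clock: 2.35
tcp_pos: [0.4475, 0.0119, 0.2312]
tool_rot: [-1.571, 0.0, -1.664]
wrist_force: [0.7, -0.1, -0.2]
opening: -0.001
```

step_arm(
  increments=[
    [[0, 0, 0], [0, 0.8, 0], 0],
    [[0, 0, 0], [0, 0.8, 0], 0],
    [[0, 0, 0], [0, 0.8, 0], 0],
    [[0, 0, 0], [0, 0.8, 0], 0],
    [[0, 0, 0], [0, 0.22, -0.4], 0],
    [[0, 0, 0], [0, 0, -0.8], 0],
    [[0, 0, 0], [0, 0, -0.8], 0],
    [[0, 0, 0], [0, 0, -0.8], 0],
    [[0, 0, 0], [0, 0, 0], 0],
    [[0, 0, 0], [0, 0, 0], 0],
  ],
)

```text
clock: 3.6
tcp_pos: [0.448, 0.1816, 0.0925]
tool_rot: [-1.57, 0.0, -1.663]
wrist_force: [0.4, -0.6, -0.2]
opening: 0.001
```

```bash
python3 - <<'E'
from h import *
a,_=save('scene','s1.png'); b,_=save('top','t1.png')
A=cv2.resize(a[120:220,130:260,::-1],(520,400),interpolation=cv2.INTER_CUBIC);B=cv2.resize(b[120:220,100:170,::-1],(280,400),interpolation=cv2.INTER_CUBIC)
cv2.imwrite('pics/c2.png',np.hstack([A,B])); print(read_state()['tcp_pos'])
E
```

```text
[0.44820641 0.1817989  0.09268979]
```

View pics/c2.png

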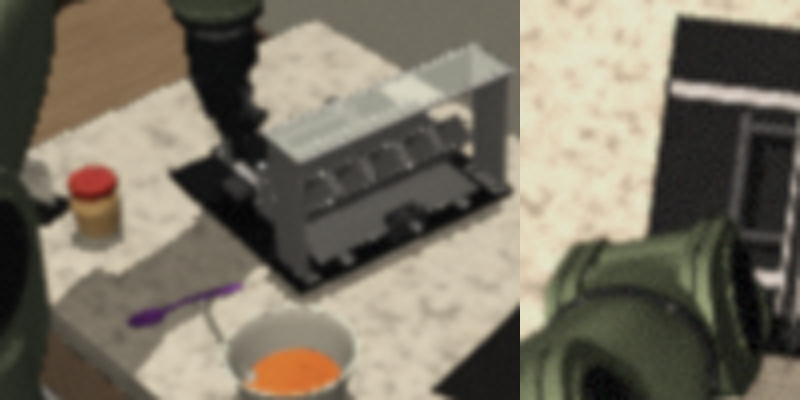

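step_arm(
  increments=[
    [[0, 0, 0], [0, 0, -0.3], 0],
    [[0, 0, 0], [0, 0, -0.3], 0],
    [[0, 0, 0], [0, 0, -0.1], 0],
    [[0, 0, 0], [0, 0, -0.06], 0],
    [[0, 0, 0], [0, 0, -0.04], 0],
    [[0, 0, 0], [0, 0, 0], 0],
    [[0, 0, 0], [0, 0, 0], 0],
  ],
)

```text
clock: 4.58
tcp_pos: [0.4476, 0.1816, 0.0529]
tool_rot: [-1.57, 0.001, -1.663]
wrist_force: [-7.7, -2.8, 41.1]
opening: 0.001
```

```bash
python3 - <<'E'
from h import *
b,_=save('top','t2.png'); b,_=save('scene','s2.png',crop=(130,110,260,220),scale=5); print(read_state()['tcp_pos'])
E
```

```text
[0.44760716 0.18156748 0.05284722]
```

View pics/s2.png

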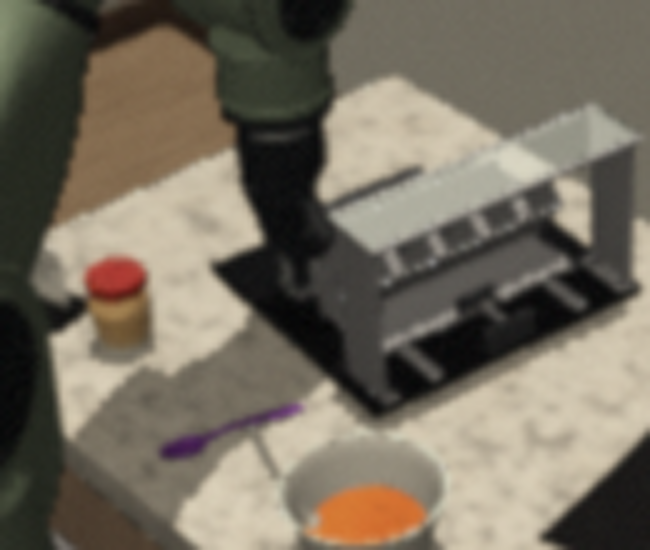

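step_arm(
  increments=[
    [[0, 0, 0], [0, 0, 0.5], 0],
    [[0, 0, 0], [0, 0, 1], 0],
    [[0, 0, 0], [0, 0, 1], 0],
    [[0, 0, 0], [0, 0, 0.5], 0],
    [[0, 0, 0], [-0.5, 0, 0], 0],
    [[0, 0, 0], [-0.5, 0, 0], 0],
  ],
)

```text
clock: 5.42
tcp_pos: [0.397, 0.1815, 0.2018]
tool_rot: [-1.57, 0.001, -1.663]
wrist_force: [-0.5, -0.1, -1.2]
opening: 0.0
```

```bash
python3 - <<'E'
from h import *
b,_=save('top','t3.png',crop=(90,110,220,220),scale=5); print(read_state()['tcp_pos'])
E
```

```text
[0.39415433 0.18153214 0.20168979]
```

View pics/t3.png

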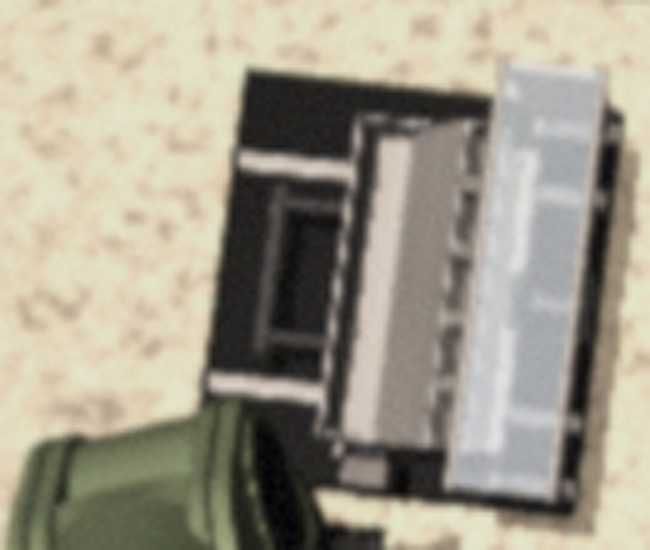

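```bash
python3 - <<'E'
from h import *
np.set_printoptions(precision=4,suppress=True)
f=lambda u,v,z: onz('top',u/5+90-.4,v/5+110-.4,z)
print(f(270,268,.064),f(278,187,.064),f(263,350,.064)); O=np.array([.58,.165]);a=np.radians(-5.3);yd=np.array([np.cos(a),np.sin(a)]);xd=np.array([yd[1],-yd[0]])
h=f(270,268,.064)[:2]-O; print(h@xd,h@yd)
k=f(368,470,.063)[:2]-O;print('key',k@xd,k@yd)
for z in(.09,):
  for u,v in[(460,150),(462,150),(445,420)]: q=f(u,v,z)[:2]-O; print(q@xd,q@yd)
E
```

```text
[0.5861 0.2519 0.064 ] [0.6428 0.2488 0.064 ] [0.529  0.2543 0.064 ]
-0.08709821673536958 -0.0019852026786376115
key -0.0017074306739745945 -0.13285381327751164
0.037494071082466836 0.0907129717039094
0.038850290717471946 0.0908707691200553
0.051219045281277055 -0.09409802140486911
```

step_arm(
  increments=[
    [[0, 0, 0], [0.77, 0.28, 0], 0.5],
    [[0, 0, 0], [0.77, 0.28, 0], 0.5],
    [[0, 0, 0], [0.77, 0.28, 0], 0.5],
    [[0, 0, 0], [0.77, 0.28, 0], 0.5],
    [[0, 0, 0], [0.77, 0.28, 0], 0.5],
    [[0, 0, 0], [0, 0, -0.8], 0.5],
    [[0, 0, 0], [0, 0, -0.8], 0.5],
    [[0, 0, 0], [0, 0, -0.8], 0.5],
    [[0, 0, 0], [0, 0, -0.8], 0.5],
    [[0, 0, 0], [0, 0, 0], 0.5],
  ],
)

```text
clock: 6.72
tcp_pos: [0.5889, 0.251, 0.0394]
tool_rot: [-1.574, -0.002, -1.663]
wrist_force: [-1.2, 0.3, 0.3]
opening: 0.501
```

step_arm(
  increments=[
    [[0, 0, 0], [0, 0, 0], 0.2],
    [[0, 0, 0], [0, 0, 0], 0.1],
    [[0, 0, 0], [0, 0, 0], 0.0],
    [[0, 0, 0], [0, 0, 0], 0.0],
    [[0, 0, 0], [0, 0, 0], 0.0],
  ],
)

```text
clock: 7.35
tcp_pos: [0.591, 0.2519, 0.0433]
tool_rot: [-1.568, 0.001, -1.663]
wrist_force: [-1.8, -0.3, 9.5]
opening: 0.115
```

step_arm(
  increments=[
    [[0, 0, 0], [0.015, 0.18, 0], 0],
    [[0, 0, 0], [0.03, 0.33, 0], 0],
    [[0, 0, 0], [0.03, 0.33, 0], 0],
    [[0, 0, 0], [0.03, 0.33, 0], 0],
    [[0, 0, 0], [0.03, 0.33, 0], 0],
    [[0, 0, 0], [0.03, 0.33, 0], 0],
    [[0, 0, 0], [0.02, 0.2, 0], 0],
    [[0, 0, 0], [0, 0.06, 0], 0],
    [[0, 0, 0], [0, 0, 0], 0],
  ],
)

```text
clock: 8.48
tcp_pos: [0.6005, 0.3568, 0.0434]
tool_rot: [-1.568, 0.002, -1.662]
wrist_force: [2.4, 1.3, 5.4]
opening: 0.112
```

step_arm(
  increments=[
    [[0, 0, 0], [0, 0.06, 0], 0],
    [[0, 0, 0], [0, 0.06, 0], 0],
    [[0, 0, 0], [0, 0.04, 0], 0],
    [[0, 0, 0], [0, 0, 0], 0],
  ],
)

```text
clock: 8.98
tcp_pos: [0.6006, 0.3579, 0.0432]
tool_rot: [-1.57, -0.009, -1.666]
wrist_force: [-8.5, -35.4, 24.4]
opening: 0.116
```

step_arm(
  increments=[
    [[0, 0, 0], [0, -0.13, 0], 0],
    [[0, 0, 0], [0, 0, 0], 0.3],
    [[0, 0, 0], [0, 0, 0], 0.5],
    [[0, 0, 0], [0, 0, 0], 0.5],
    [[0, 0, 0], [0, 0, 0.8], 0.5],
    [[0, 0, 0], [0, 0, 0.8], 0.5],
    [[0, 0, 0], [0, 0, 0.8], 0.5],
    [[0, 0, 0], [0, 0, 0.8], 0.5],
    [[0, 0, 0], [-0.8, 0, 0.8], 0.5],
    [[0, 0, 0], [-0.8, 0, 0], 0.5],
    [[0, 0, 0], [-0.8, 0, 0], 0.5],
    [[0, 0, 0], [-0.8, 0, 0], 0.5],
    [[0, 0, 0], [-0.8, 0, 0], 0.5],
  ],
)

```text
clock: 10.6
tcp_pos: [0.398, 0.3576, 0.2414]
tool_rot: [-1.571, 0.0, -1.662]
wrist_force: [-0.3, 1.6, 0.4]
opening: 0.502
```

```bash
python3 - <<'E'
from h import *
a,_=save('scene','s4.png');b,_=save('top','t4.png'); print(read_state()['tcp_pos'])
A=cv2.resize(a[110:215,140:240,::-1],(400,420),interpolation=cv2.INTER_CUBIC);B=cv2.resize(b[115:220,110:210,::-1],(400,420),interpolation=cv2.INTER_CUBIC)
cv2.imwrite('pics/c4.png',np.hstack([A,B]))
E
```

```text
[0.39599904 0.35845937 0.24175834]
```

View pics/c4.png

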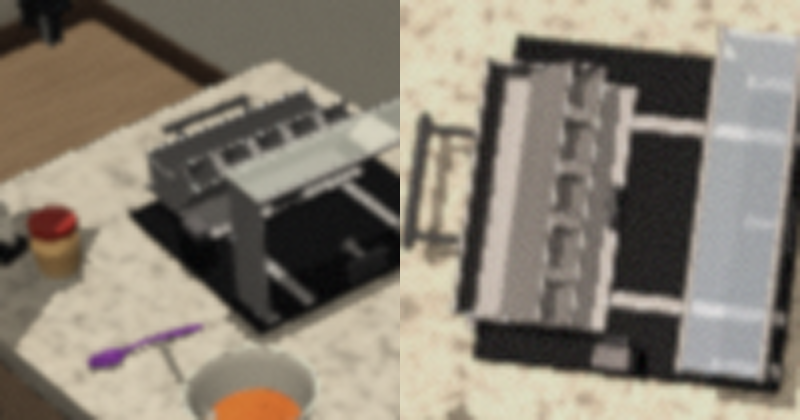

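```bash
python3 - <<'E'
from h import *
np.set_printoptions(precision=4,suppress=True)
z=np.load('last_top.npz'); p=z['p']
cv2.imwrite('pics/c5.png',cv2.resize(p[120:205,128:174,::-1],None,fx=7,fy=7,interpolation=cv2.INTER_CUBIC))
O=np.array([.58,.165]);a=np.radians(-5.3);yd=np.array([np.cos(a),np.sin(a)]);xd=np.array([yd[1],-yd[0]])
for u,v,h in [(422,115,.064),(412,247,.064),(520,37,.012),(476,360,.012),(722,28,.18),(680,372,.18),(765,382,.18),(612,355,.063)]:
    q=onz('top',(u-400)/4+109.6,v/4+114.6,h)[:2]; print((u,v),q,(q-O)@xd,(q-O)@yd)
E
```

```text
(422, 115) [0.6531 0.3532] -0.19419200020632285 0.05541627695229582
(412, 247) [0.538  0.3563] -0.1865905241564666 -0.05952201395716995
(520, 37) [0.7351 0.2855] -0.1342956851495686 0.14330166593839008
(476, 360) [0.4441 0.3116] -0.13337818969848209 -0.1488131359405062
(722, 28) [0.7097 0.0782] 0.07444969466938159 0.13713988258804108
(680, 372) [0.4306 0.1019] 0.07662109250696021 -0.14292681765129867
(765, 382) [0.4241 0.034 ] 0.14482359512082033 -0.14311961290730874
(612, 355) [0.4487 0.1811] -0.0038642481113753575 -0.13223595572904423
```

View pics/c5.png

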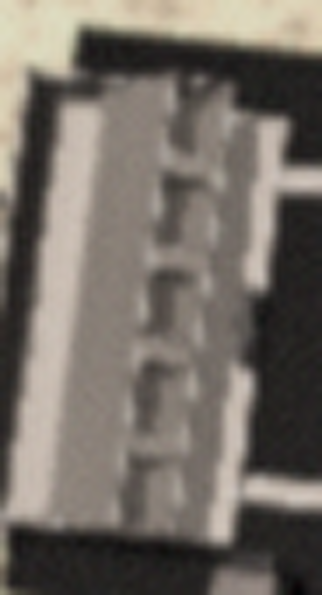

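```bash
python3 - <<'E'
from h import *
np.set_printoptions(precision=4,suppress=True)
O=np.array([.58,.165]);a=np.radians(-5.3);yd=np.array([np.cos(a),np.sin(a)]);xd=np.array([yd[1],-yd[0]])
for u,v in [(197,118),(187,212),(177,305),(163,398),(152,488)]:
    q=onz('top',u/7+127.6,v/7+119.6,.09)[:2]; print((u,v),q,(q-O)@xd,(q-O)@yd)
d=np.load('last_top.npz')['d']
for v in (305,352,398):
  print([ (round(float((P[:2]-O)@xd),4),round(float(P[2]),3)) for u in range(105,260,10) for P in [pt('top',u/7+127.6,v/7+119.6,d)]])
E
```

```text
(197, 118) [0.6757 0.2079] -0.05153641485185663 0.09129356673760855
(187, 212) [0.6292 0.2109] -0.05021082506085608 0.04473891647417272
(177, 305) [0.5834 0.2138] -0.04894267146223795 -0.0011093048923593754
(163, 398) [0.5378 0.2187] -0.04958735103131565 -0.0469599274088909
(152, 488) [0.4939 0.2222] -0.04897406130448804 -0.09097615618757322
[(-0.0886, 0.071), (-0.0831, 0.073), (-0.0765, 0.08), (-0.0665, 0.1), (-0.0618, 0.1), (-0.0715, 0.042), (-0.064, 0.053), (-0.0566, 0.063), (-0.0493, 0.073), (-0.0453, 0.069), (-0.0378, 0.08), (-0.048, 0.016), (-0.0411, 0.024), (-0.0378, 0.016), (-0.0286, 0.035), (-0.0226, 0.039)]
[(-0.0832, 0.08), (-0.0771, 0.084), (-0.0704, 0.092), (-0.0634, 0.1), (-0.0591, 0.099), (-0.0568, 0.088), (-0.0505, 0.095), (-0.0478, 0.086), (-0.0448, 0.079), (-0.039, 0.083), (-0.0496, 0.017), (-0.0427, 0.025), (-0.0391, 0.019), (-0.0294, 0.04), (-0.0246, 0.039), (-0.0215, 0.03)]
[(-0.0763, 0.094), (-0.0733, 0.087), (-0.0679, 0.09), (-0.0764, 0.037), (-0.07, 0.043), (-0.0619, 0.056), (-0.0549, 0.064), (-0.0474, 0.075), (-0.0428, 0.074), (-0.0365, 0.08), (-0.0457, 0.02), (-0.0402, 0.022), (-0.0344, 0.026), (-0.0299, 0.024), (-0.026, 0.019), (-0.0229, 0.01)]
```

```bash
cat >> h.py <<'E'
np.set_printoptions(precision=4,suppress=True)
O=np.array([.58,.165,0]);a_=np.radians(-5.3);YD=np.array([np.cos(a_),np.sin(a_),0]);XD=np.array([YD[1],-YD[0],0]);Z=np.array([0,0,1.])
S,C=np.sin(np.radians(40)),np.cos(np.radians(40)); PZ=S*XD+C*Z; PX=C*XD-S*Z
M3=np.array([.584,.2145,.090])
TH=np.radians(20)
def toolR(sx,sz):
    t=-np.cos(TH)*sz+np.sin(TH)*sx; j=-np.cross(sz,sx); return np.stack([j,t,np.cross(j,t)],1)
def go(P,R,cur=None,lbl=''):
    if cur is None: s=read_state(); cur=(np.array(s['tcp_pos']),Ro.from_euler('xyz',s['tool_rot']).as_matrix())
    rv=Ro.from_matrix(R@cur[1].T).as_rotvec(); print(lbl,'turn units',np.degrees(rv)/6,'shift units',(P-cur[0])/.05); return P,R
def grasp(mid,yaw,z,gx=-.033):
    y=np.radians(yaw); sx=np.array([np.cos(y),np.sin(y),0]); return np.array([*(np.array(mid)+gx*sx[:2]),z]),toolR(sx,Z)
def insert(n,s,px=.004,gx=-.033,gz=.005):
    o=M3+(3-n)*.046*YD+s*PZ+px*PX; return o+gx*(-PZ)+gz*(-PX),toolR(-PZ,-PX)
def spoons():
    p,d=grab_frame('top'); g=cv2.cvtColor(p,cv2.COLOR_RGB2GRAY)
    n,l,st,c=cv2.connectedComponentsWithStats((g<60).astype(np.uint8)); m=np.zeros_like(g)
    for i in range(1,n):
        if 245<st[i,0]<300 and 145<st[i,1]<190 and st[i,4]>1500: cv2.fillPoly(m,[cv2.convexHull(np.argwhere(l==i)[:,::-1].astype(np.int32))],1)
    n,l,st,c=cv2.connectedComponentsWithStats(((g>95)&(cv2.erode(m,np.ones((3,3)))>0)).astype(np.uint8)); out=[]
    for i in range(1,n):
        if st[i,4]>20:
            P=np.array([onz('top',u,v,0.01)[:2] for v,u in np.argwhere(l==i)]); mu=P.mean(0); w,V=np.linalg.eigh(np.cov(P.T)); ax=V[:,1]*np.sign(V[0,1]); t=(P-mu)@ax; mid=mu+ax*(t.min()+t.max())/2
            out.append((mid,np.degrees(np.arctan2(ax[1],ax[0])))); print('spoon px',c[i],'mid',mid,'yaw',out[-1][1],'len',np.ptp(t))
    return sorted(out,key=lambda q:-q[0][1])
E
python3 - <<'E'
from h import *
s=spoons(); m,y=s[0]
c=go(*grasp(m,y,.10),lbl='above A'); print(c[0],Ro.from_matrix(c[1]).as_euler('xyz'))
for n in(2,3,4,5):
  d=go(*insert(n,.10),cur=c,lbl='to pocket %d'%n); print(d[0])
go(*insert(n,.003),cur=d)
E
```

```text
spoon px [337.5254 172.904 ] mid [ 0.5654 -0.4302] yaw 14.91307317555248 len 0.13108846326935625
spoon px [301.1236 178.7079] mid [ 0.5427 -0.3001] yaw 14.410978433723047 len 0.13366134324247558
spoon px [320.0618 177.9213] mid [ 0.5475 -0.368 ] yaw 17.866401315324136 len 0.13461461795124338
spoon px [284.3876 183.6742] mid [ 0.5215 -0.2402] yaw 8.695478493994855 len 0.1340438304110903
above A turn units [ 0.096  -3.3417  2.2809] shift units [  1.8154 -12.0692  -2.8364]
[ 0.4889 -0.2452  0.1   ] [-1.2217  0.     -1.419 ]
to pocket 2 turn units [-6.5066  6.132  11.805 ] shift units [2.6619 7.4218 1.8505]
[0.622  0.1259 0.1925]
to pocket 3 turn units [-6.5066  6.132  11.805 ] shift units [1.7458 7.5068 1.8505]
[0.5762 0.1301 0.1925]
to pocket 4 turn units [-6.5066  6.132  11.805 ] shift units [0.8298 7.5917 1.8505]
[0.5304 0.1344 0.1925]
to pocket 5 turn units [-6.5066  6.132  11.805 ] shift units [-0.0863  7.6767  1.8505]
[0.4846 0.1386 0.1925]
 turn units [0. 0. 0.] shift units [ 0.1152  1.2417 -1.4861]
```

step_arm(
  increments=[
    [[0, -0.2, 0.14], [0.11, -0.75, 0], 0.32],
    [[0, -0.21, 0.14], [0.11, -0.75, 0], 0.32],
    [[0, -0.21, 0.14], [0.11, -0.75, 0], 0.32],
    [[0, -0.21, 0.14], [0.11, -0.75, 0], 0.32],
    [[0, -0.21, 0.14], [0.11, -0.75, 0], 0.32],
    [[0, -0.21, 0.14], [0.11, -0.75, 0], 0.32],
    [[0, -0.21, 0.14], [0.11, -0.75, 0], 0.32],
    [[0, -0.21, 0.14], [0.11, -0.75, 0], 0.32],
    [[0, -0.21, 0.14], [0.11, -0.75, 0], 0.32],
    [[0, -0.21, 0.14], [0.11, -0.75, 0], 0.32],
    [[0, -0.21, 0.14], [0.11, -0.75, 0], 0.32],
    [[0, -0.21, 0.14], [0.11, -0.75, 0], 0.32],
    [[0, -0.21, 0.14], [0.11, -0.75, -0.7], 0.32],
    [[0, -0.21, 0.14], [0.11, -0.75, -0.7], 0.32],
    [[0, -0.21, 0.14], [0.11, -0.75, -0.7], 0.32],
    [[0, -0.21, 0.15], [0.11, -0.75, -0.7], 0.32],
    [[0, 0, 0], [0, 0, 0], 0.32],
  ],
)

```text
clock: 12.88
tcp_pos: [0.4861, -0.2459, 0.0984]
tool_rot: [-1.223, -0.008, -1.432]
wrist_force: [0.7, -0.1, 0.4]
opening: 0.319
```

```bash
python3 - <<'E'
from h import *
P,R=grasp((.5215,-.2402),8.7,.02); go(P,R,lbl='to z.02'); print(P, read_state()['tcp_pos'])
# tip height check from the tilt
a,_=save('scene','s6.png',crop=(225,170,345,270),scale=6)
E
```

```text
to z.02 turn units [ 0.074  -0.0039  0.1227] shift units [ 0.0548  0.0146 -1.5681]
[ 0.4889 -0.2452  0.02  ] [ 0.4861 -0.2459  0.0984]
```

View pics/s6.png

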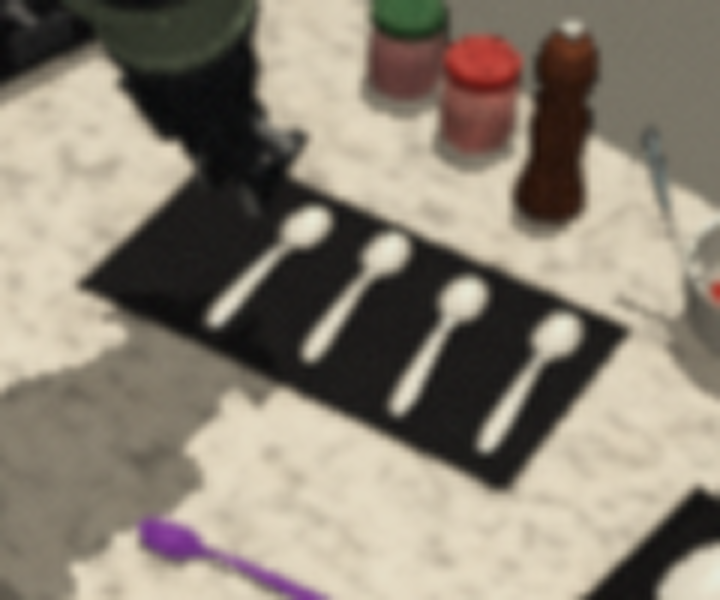

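step_arm(
  increments=[
    [[0.07, 0, 0.12], [0.05, 0.01, -0.6], 0.32],
    [[0, 0, 0], [0, 0, -0.6], 0.32],
    [[0, 0, 0], [0, 0, -0.3], 0.32],
    [[0, 0, 0], [0, 0, -0.12], 0.32],
    [[0, 0, 0], [0, 0, -0.08], 0.32],
    [[0, 0, 0], [0, 0, 0], 0.32],
  ],
)

```text
clock: 13.68
tcp_pos: [0.5043, -0.2556, 0.0314]
tool_rot: [-1.246, 0.022, -1.405]
wrist_force: [0.1, -0.1, 0.7]
opening: 0.323
```

```bash
python3 - <<'E'
from h import *
P,R=grasp((.5215,-.2402),8.7,.01); go(P,R); print(read_state()['tcp_pos'],read_state()['wrist_force'])
a,_=save('scene','s7.png',crop=(240,170,330,240),scale=8)
print(proj('scene',P))
E
```

```text
turn units [-0.1722 -0.2644 -0.1356] shift units [-0.3083  0.2078 -0.4279]
[ 0.5043 -0.2556  0.0314] [ 0.0895 -0.1029  0.7074]
(np.float64(264.41342468620314), np.float64(217.50905615309142))
```

View pics/s7.png

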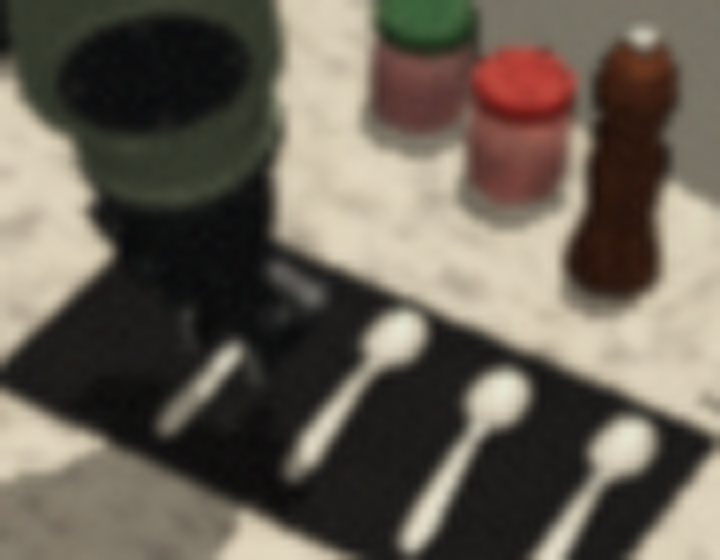

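```bash
python3 - <<'E'
from h import *
s=read_state(); print(s['joints'],s['tcp_pos'],s['tool_rot'])
E
```

```text
[ 0.6843  0.9781 -0.276   1.9464 -0.1206  0.0011 -0.7337] [ 0.5043 -0.2556  0.0314] [-1.2462  0.0222 -1.405 ]
```

```bash
sed -i 's/radians(20)/radians(8)/' h.py; python3 - <<'E'
from h import *
go(*grasp((.5215,-.2402),8.7,.06,gx=-.036),lbl='to z.06')
E
```

```text
to z.06 turn units [-0.4878  1.7108 -0.113 ] shift units [-0.3672  0.1987  0.5712]
```

step_arm(
  increments=[
    [[0, 0, 0], [0, 0, 0.57], 0.32],
    [[-0.12, 0.43, -0.03], [-0.09, 0.05, 0], 0.32],
    [[-0.12, 0.43, -0.03], [-0.09, 0.05, 0], 0.32],
    [[-0.12, 0.43, -0.03], [-0.09, 0.05, 0], 0.32],
    [[-0.12, 0.42, -0.02], [-0.1, 0.05, 0], 0.32],
    [[0, 0, 0], [0, 0, 0], 0.32],
  ],
)

```text
clock: 14.48
tcp_pos: [0.4862, -0.2449, 0.0599]
tool_rot: [-1.431, 0.001, -1.417]
wrist_force: [1.0, -0.1, -0.2]
opening: 0.318
```

```bash
python3 - <<'E'
from h import *
go(*grasp((.5215,-.2402),8.7,.018,gx=-.036),lbl='to z.018'); print(read_state()['joints'],read_state()['tcp_pos'])
E
```

```text
to z.018 turn units [-0.0066  0.0041 -0.0154] shift units [-0.0063 -0.014  -0.8382]
[ 0.4833  0.8971 -0.055   1.8843 -0.1511  0.2485 -0.8215] [ 0.4862 -0.2449  0.0599]
```

step_arm(
  increments=[
    [[0, 0, 0], [0, 0, -0.4], 0.32],
    [[0, 0, 0], [0, 0, -0.4], 0.32],
    [[0, 0, 0], [0, 0, -0.12], 0.32],
    [[0, 0, 0], [0, 0, -0.06], 0.32],
    [[0, 0, 0], [0, 0, -0.04], 0.32],
    [[0, 0, 0], [0, 0, 0], 0.32],
  ],
)

```text
clock: 15.22
tcp_pos: [0.4859, -0.2457, 0.0088]
tool_rot: [-1.431, 0.001, -1.419]
wrist_force: [-0.2, -0.8, -0.4]
opening: 0.316
```

step_arm(
  increments=[
    [[0, 0, 0], [0, 0, -0.06], 0.32],
    [[0, 0, 0], [0, 0, 0], 0.32],
    [[0, 0, 0], [0, 0, 0], 0.1],
    [[0, 0, 0], [0, 0, 0], 0],
    [[0, 0, 0], [0, 0, 0], 0],
    [[0, 0, 0], [0, 0, 0], 0],
  ],
)

```text
clock: 15.98
tcp_pos: [0.4857, -0.2456, 0.0057]
tool_rot: [-1.431, 0.001, -1.419]
wrist_force: [-2.0, 0.7, 6.3]
opening: 0.127
```

step_arm(
  increments=[
    [[0, 0, 0], [0, 0, 0.3], 0],
    [[0, 0, 0], [0, 0, 0.6], 0],
    [[0, 0, 0], [0, 0, 0.8], 0],
    [[0, 0, 0], [0, 0, 0.8], 0],
    [[0, 0, 0], [0, 0, 0.8], 0],
    [[0, 0, 0], [0, 0, 0.8], 0],
    [[0, 0, 0], [0, 0, 0.8], 0],
    [[0, 0, 0], [0, 0, 0.8], 0],
    [[0, 0, 0], [0, 0, 0], 0],
  ],
)

```text
clock: 17.1
tcp_pos: [0.4861, -0.2458, 0.2937]
tool_rot: [-1.427, -0.002, -1.419]
wrist_force: [-0.4, 1.0, -0.1]
opening: 0.128
```

```bash
python3 - <<'E'
from h import *
P,R=insert(5,.10,gx=-.036)
P2=P.copy(); P2[2]=.30; c=go(P2,R,lbl='pre'); print(P2,P); go(P,R,cur=c)
go(*insert(5,.002,gx=-.036),cur=(P,R)); print(read_state()['opening'])
save('scene','s8.png')
a,_=np.load('last_scene.npz')['p'],0; cv2.imwrite('pics/s8c.png',cv2.resize(a[90:240,150:340,::-1],None,fx=3.5,fy=3.5))
E
```

```text
pre turn units [-6.5235  6.1684 11.7888] shift units [-0.0346  7.6504  0.1262]
[0.4844 0.1367 0.3   ] [0.4844 0.1367 0.1948]
 turn units [0. 0. 0.] shift units [ 0.      0.     -2.1035]
 turn units [0. 0. 0.] shift units [ 0.1164  1.2545 -1.5014]
0.12766324876132537
```

View pics/s8c.png

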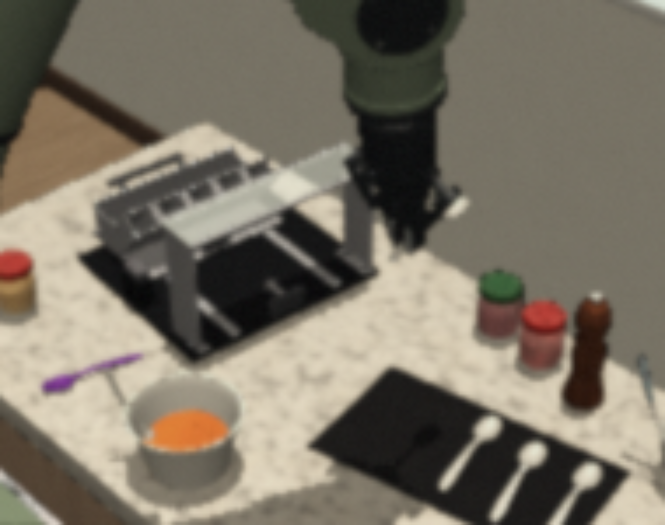

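step_arm(
  increments=[
    [[-0.33, 0.31, 0.59], [0, 0.38, 0.02], 0],
    [[-0.33, 0.31, 0.59], [0, 0.38, 0.02], 0],
    [[-0.33, 0.31, 0.59], [0, 0.38, 0.02], 0],
    [[-0.33, 0.31, 0.59], [0, 0.38, 0.02], 0],
    [[-0.33, 0.31, 0.59], [0, 0.38, 0.02], 0],
    [[-0.33, 0.31, 0.59], [0, 0.38, 0.02], 0],
    [[-0.33, 0.31, 0.59], [0, 0.38, 0], 0],
    [[-0.33, 0.31, 0.59], [0, 0.38, 0], 0],
    [[-0.33, 0.31, 0.59], [0, 0.38, 0], 0],
    [[-0.33, 0.31, 0.59], [0, 0.38, 0], 0],
    [[-0.33, 0.31, 0.59], [0, 0.38, 0], 0],
    [[-0.33, 0.31, 0.59], [0, 0.38, 0], 0],
    [[-0.33, 0.31, 0.59], [0, 0.38, 0], 0],
    [[-0.33, 0.31, 0.59], [0, 0.38, 0], 0],
    [[-0.33, 0.31, 0.59], [0, 0.38, 0], 0],
    [[-0.33, 0.31, 0.59], [0, 0.38, 0], 0],
    [[-0.33, 0.31, 0.59], [0, 0.38, 0], 0],
    [[-0.33, 0.31, 0.59], [0, 0.38, 0], 0],
    [[-0.33, 0.3, 0.59], [0, 0.38, 0], 0],
    [[-0.3, 0.28, 0.58], [0, 0.38, 0], 0],
  ],
)

```text
clock: 19.65
tcp_pos: [0.4853, 0.1349, 0.2958]
tool_rot: [-2.313, -0.001, -0.09]
wrist_force: [0.3, 0.2, 0.1]
opening: 0.127
```

```bash
python3 - <<'E'
from h import *
P,R=insert(5,.10,gx=-.036)
P2=P.copy(); P2[2]=.30; go(P2,R,lbl='pre'); s=read_state(); print(s['joints'],s['tcp_pos'],s['opening'])
E
```

```text
pre turn units [ 0.092   0.0014 -0.0263] shift units [-0.0185  0.0372  0.0839]
[-0.6425  0.7804 -0.0163  1.3733  0.5313  1.5504 -0.9152] [0.4853 0.1349 0.2958] 0.1271083844063389
```

step_arm(
  increments=[
    [[0.09, 0, -0.03], [-0.02, 0.04, -0.5], 0],
    [[0, 0, 0], [0, 0, -0.5], 0],
    [[0, 0, 0], [0, 0, -0.5], 0],
    [[0, 0, 0], [0, 0, -0.5], 0],
    [[0, 0, 0], [0, 0, 0], 0],
    [[0, 0, 0], [0, 0, 0], 0],
  ],
)

```text
clock: 20.4
tcp_pos: [0.4847, 0.1364, 0.1971]
tool_rot: [-2.302, -0.003, -0.095]
wrist_force: [-0.2, -0.0, 0.1]
opening: 0.127
```

```bash
python3 - <<'E'
from h import *
P,R=insert(5,.10,gx=-.036); go(P,R); s=read_state(); c=(s['tcp_pos'],Ro.from_euler('xyz',s['tool_rot']).as_matrix())
a,_=save('scene','s9.png'); b,_=save('top','t9.png')
# expected bowl tip / handle end pixels
o=M3-2*.046*YD+.10*PZ+.004*PX
for n,q in(('tip',o-.066*PZ),('end',o+.066*PZ),('mouth',M3-2*.046*YD)): print(n,q,'scene',proj('scene',q),'top',proj('top',q))
A=cv2.resize(a[110:215,140:240,::-1],(400,420),interpolation=cv2.INTER_CUBIC);B=cv2.resize(b[115:220,110:210,::-1],(400,420),interpolation=cv2.INTER_CUBIC)
cv2.imwrite('pics/c9.png',np.hstack([A,B]))
E
```

```text
turn units [-0.0164  0.0267  0.0255] shift units [-0.0069  0.0064 -0.0451]
tip [0.4901 0.1982 0.1135] scene (np.float64(193.24590536208714), np.float64(149.85625978483506)) top (np.float64(154.80645887970866), np.float64(190.0371990712993))
end [0.4823 0.1137 0.2146] scene (np.float64(202.48195511270671), np.float64(138.60216125354535)) top (np.float64(174.52724831539564), np.float64(190.49724212284642))
mouth [0.4924 0.223  0.09  ] scene (np.float64(190.6264593253896), np.float64(151.74736815797468)) top (np.float64(149.0490650002717), np.float64(189.76291959554788))
```

View pics/c9.png

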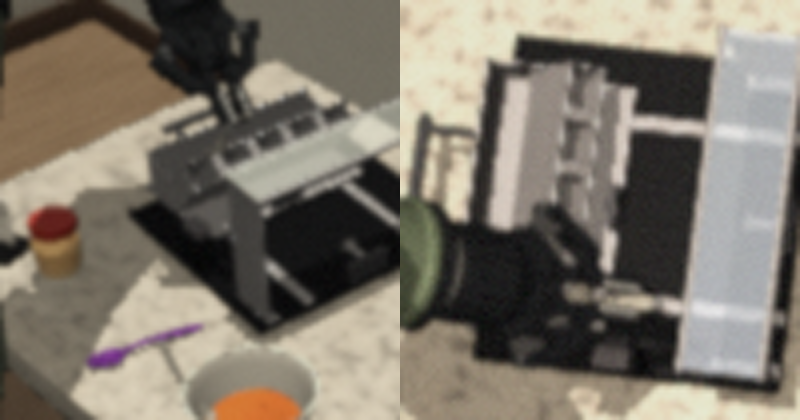

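step_arm(
  increments=[
    [[0, 0, 0], [0.01, 0.16, -0.2], 0],
    [[0, 0, 0], [0.01, 0.16, -0.2], 0],
    [[0, 0, 0], [0.02, 0.16, -0.2], 0],
    [[0, 0, 0], [0.01, 0.16, -0.2], 0],
    [[0, 0, 0], [0.01, 0.15, -0.19], 0],
    [[0, 0, 0], [0, 0, 0], 0],
  ],
)

```text
clock: 21.25
tcp_pos: [0.4875, 0.1763, 0.1462]
tool_rot: [-2.303, -0.002, -0.095]
wrist_force: [-0.2, -0.6, -0.2]
opening: 0.125
```

step_arm(
  increments=[
    [[0, 0, 0], [0.02, 0.16, -0.19], 0],
    [[0, 0, 0], [0.01, 0.16, -0.19], 0],
    [[0, 0, 0], [0.02, 0.1, -0.12], 0],
    [[0, 0, 0], [0, 0, 0], 0],
  ],
)

```text
clock: 21.75
tcp_pos: [0.4901, 0.1971, 0.1215]
tool_rot: [-2.302, -0.002, -0.095]
wrist_force: [-0.4, -0.6, 0.0]
opening: 0.128
```

step_arm(
  increments=[
    [[0, 0, 0], [0, 0, 0], 0.2],
    [[0, 0, 0], [0, 0, 0], 0.3],
    [[0, 0, 0], [0, 0, 0], 0.3],
    [[0, 0, 0], [0.02, 0.2, 0.22], 0.3],
    [[0, 0, 0], [0.03, 0.3, 0.33], 0.3],
    [[0, 0, 0], [0.03, 0.3, 0.33], 0.3],
    [[0, 0, 0], [0.03, 0.3, 0.33], 0.3],
    [[0, 0, 0], [0, 0.2, 0.8], 0.3],
    [[0, 0, 0], [0, 0, 0.8], 0.3],
    [[0, 0, 0], [0, 0, 0.5], 0.3],
  ],
)

```text
clock: 23.0
tcp_pos: [0.4958, 0.262, 0.2893]
tool_rot: [-2.301, -0.004, -0.095]
wrist_force: [-0.6, -0.1, 1.2]
opening: 0.3
```

```bash
python3 - <<'E'
from h import *
a,_=save('scene','s10.png'); b,_=save('top','t10.png')
s=spoons(); m,y=s[0]
P,R=grasp(m,y,.30,gx=-.037); c=go(P,R,lbl='above next'); P2=P.copy();P2[2]=.05; print(P)
o=M3-2*.046*YD+.004*PX
for n,q in(('end',o+.066*PZ),('mouth',M3-2*.046*YD)): print(n,q,'scene',proj('scene',q),'top',proj('top',q))
A=cv2.resize(a[110:215,140:240,::-1],(400,420),interpolation=cv2.INTER_CUBIC);B=cv2.resize(b[115:220,110:210,::-1],(400,420),interpolation=cv2.INTER_CUBIC)
cv2.imwrite('pics/c10.png',np.hstack([A,B]))
E
```

```text
spoon px [337.5385 173.0934] mid [ 0.5653 -0.4301] yaw 14.920517372202083 len 0.13108934778665499
spoon px [301.1333 178.8444] mid [ 0.5427 -0.3   ] yaw 14.281256409512238 len 0.13365082403636597
spoon px [319.9891 177.9016] mid [ 0.5474 -0.3678] yaw 17.967003688054522 len 0.1346133535137119
above next turn units [  6.7178  -5.7095 -10.9096] shift units [  0.2201 -11.4221   0.2363]
[ 0.5068 -0.3091  0.3   ]
end [0.4882 0.1777 0.138 ] scene (np.float64(195.37888713515017), np.float64(147.2571792118048)) top (np.float64(159.35284613476242), np.float64(190.14322280253984))
mouth [0.4924 0.223  0.09  ] scene (np.float64(190.6264593253896), np.float64(151.74736815797468)) top (np.float64(149.0490650002717), np.float64(189.76291959554788))
```

View pics/c10.png

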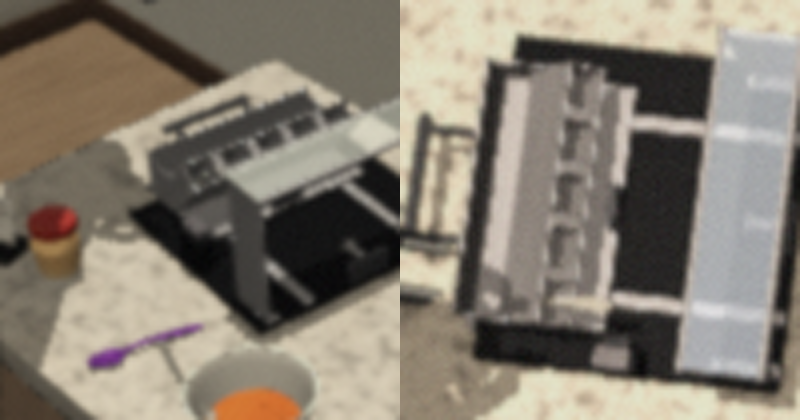

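```bash
cat >> h.py <<'E'
def standing(ref='pics/t4.png',img=None):
    "lengths of handles standing in the rack from the top picture"
    b=img if img is not None else grab_frame('top')[0]
    a=cv2.imread(''+ref)[:,:,::-1]; D=cv2.GaussianBlur(b.astype(float)-a,(0,0),.6).max(2)
    for n in range(1,6):
        m=M3+(3-n)*.046*YD; prof=[]
        for s in np.arange(0,.1,.005):
            r=max(D[int(round(v+dv)),int(round(u))] for u,v in [proj('top',m+.003*PX+s*PZ)] for dv in(-2,-1,0,1,2)); prof.append(int(r))
        print('pocket',n,prof)
E
python3 - <<'E'
from h import *
b=cv2.imread('pics/t10.png')[:,:,::-1]; standing(img=b)
z=np.load('last_top.npz'); 
o=M3-2*.046*YD
g=b.astype(int).sum(2)
for v in range(187,193): print(v,g[v,146:172])
print('depth z:'); 
for v in (189,190): print([round(float(pt('top',u,v,z['d'])[2]),3) for u in range(146,170)])
E
```

```text
pocket 1 [6, 8, 8, 8, 7, 7, 7, 6, 7, 7, 5, 5, 5, 5, 5, 4, 2, 2, 2, 1]
pocket 2 [7, 7, 6, 6, 6, 5, 5, 5, 5, 6, 6, 5, 6, 6, 8, 6, 4, 5, 4, 6]
pocket 3 [6, 5, 6, 5, 5, 6, 5, 5, 6, 7, 7, 10, 7, 5, 7, 6, 5, 4, 4, 2]
pocket 4 [6, 6, 5, 6, 6, 7, 7, 6, 6, 6, 7, 7, 6, 8, 7, 7, 7, 7, 7, 5]
pocket 5 [46, 46, 46, 41, 37, 37, 59, 77, 77, 81, 78, 57, 57, 22, 12, 12, 19, 26, 12, 12]
187 [302 247 270 327 368 383 400 420 358 341 344 356 399 547 592 547 345 246
 257 240 221 206 189 161 142 122]
188 [284 251 326 413 425 445 455 461 389 388 398 392 450 550 583 538 404 446
 489 473 432 387 375 321 285 256]
189 [284 309 409 506 530 527 530 531 498 504 500 508 525 574 574 516 438 525
 584 587 565 536 534 516 493 484]
190 [283 367 438 523 535 543 551 551 556 563 569 561 574 585 571 549 477 474
 544 566 571 576 577 587 593 591]
191 [266 315 363 415 426 437 449 491 519 544 557 558 576 585 580 545 477 357
 367 411 450 466 511 553 578 574]
192 [244 271 301 364 376 374 374 411 426 457 446 473 522 552 550 467 339 217
 196 232 260 297 331 395 406 407]
depth z:
[0.056, 0.074, 0.081, 0.085, 0.092, 0.092, 0.097, 0.099, 0.107, 0.1, 0.108, 0.112, 0.112, 0.116, 0.118, 0.124, 0.017, 0.016, 0.02, 0.016, 0.021, 0.008, 0.012, 0.021]
[0.064, 0.066, 0.078, 0.08, 0.089, 0.093, 0.087, 0.094, 0.104, 0.099, 0.104, 0.112, 0.116, 0.117, 0.121, 0.122, 0.118, 0.016, 0.015, 0.017, 0.014, 0.012, 0.022, 0.015]
```

step_arm(
  increments=[
    [[0.34, -0.29, -0.55], [0.01, -0.57, 0.03], 0.32],
    [[0.34, -0.29, -0.55], [0.01, -0.57, 0.03], 0.32],
    [[0.34, -0.29, -0.55], [0.01, -0.57, 0.03], 0.32],
    [[0.34, -0.29, -0.55], [0.01, -0.57, 0.03], 0.32],
    [[0.34, -0.29, -0.55], [0.01, -0.57, 0.03], 0.32],
    [[0.34, -0.29, -0.55], [0.01, -0.57, 0.03], 0.32],
    [[0.34, -0.29, -0.55], [0.01, -0.57, 0.03], 0.32],
    [[0.34, -0.29, -0.55], [0.01, -0.57, 0.03], 0.32],
    [[0.34, -0.29, -0.55], [0.01, -0.57, 0], 0.32],
    [[0.34, -0.29, -0.55], [0.01, -0.57, 0], 0.32],
    [[0.34, -0.29, -0.55], [0.01, -0.57, 0], 0.32],
    [[0.34, -0.29, -0.55], [0.01, -0.57, 0], 0.32],
    [[0.34, -0.29, -0.55], [0.01, -0.57, 0], 0.32],
    [[0.34, -0.29, -0.55], [0.01, -0.57, 0], 0.32],
    [[0.34, -0.28, -0.54], [0.01, -0.57, 0], 0.32],
    [[0.34, -0.28, -0.54], [0.01, -0.57, 0], 0.32],
    [[0.33, -0.28, -0.54], [0.01, -0.57, 0], 0.32],
    [[0.32, -0.28, -0.54], [0.01, -0.57, 0], 0.32],
    [[0.31, -0.28, -0.53], [0.02, -0.57, 0], 0.32],
    [[0.3, -0.28, -0.53], [0.02, -0.57, 0], 0.32],
  ],
)

```text
clock: 25.65
tcp_pos: [0.5064, -0.3089, 0.2986]
tool_rot: [-1.43, -0.002, -1.325]
wrist_force: [-0.4, 0.2, 0.1]
opening: 0.322
```

```bash
python3 - <<'E'
from h import *
go(*grasp((.5427,-.300),14.3,.05,gx=-.036)); print(read_state()['tcp_pos'])
E
```

```text
turn units [0.0173 0.0186 0.0392] shift units [ 0.029   0.0007 -4.9719]
[ 0.5064 -0.3089  0.2986]
```

step_arm(
  increments=[
    [[0, 0, 0.04], [0.03, 0, -0.9], 0.32],
    [[0, 0, 0], [0, 0, -0.9], 0.32],
    [[0, 0, 0], [0, 0, -0.9], 0.32],
    [[0, 0, 0], [0, 0, -0.9], 0.32],
    [[0, 0, 0], [0, 0, -0.9], 0.32],
    [[0, 0, 0], [0, 0, -0.47], 0.32],
    [[0, 0, 0], [0, 0, -0.4], 0.32],
    [[0, 0, 0], [0, 0, -0.25], 0.32],
    [[0, 0, 0], [0, 0, -0.12], 0.32],
    [[0, 0, 0], [0, 0, 0], 0.32],
    [[0, 0, 0], [0, 0, 0], 0.32],
  ],
)

```text
clock: 27.02
tcp_pos: [0.5085, -0.3083, 0.0131]
tool_rot: [-1.43, -0.005, -1.319]
wrist_force: [-0.5, -0.8, -0.4]
opening: 0.324
```

```bash
python3 - <<'E'
from h import *
go(*grasp((.5427,-.300),14.3,.0057,gx=-.036)); s=read_state(); print(s['tcp_pos'],s['joints'])
E
```

```text
turn units [ 0.0394  0.0262 -0.0235] shift units [-0.013  -0.0128 -0.147 ]
[ 0.5085 -0.3083  0.0131] [ 0.5771  1.0229 -0.0692  1.6966 -0.1215  0.323  -0.661 ]
```

step_arm(
  increments=[
    [[0, 0, 0], [-0.01, -0.01, -0.1], 0.32],
    [[0, 0, 0], [0, 0, -0.05], 0.32],
    [[0, 0, 0], [0, 0, 0], 0.1],
    [[0, 0, 0], [0, 0, 0], 0],
    [[0, 0, 0], [0, 0, 0], 0],
    [[0, 0, 0], [0, 0, 0], 0],
    [[0, 0, 0], [0, 0, 0.3], 0],
    [[0, 0, 0], [0, 0, 0.6], 0],
    [[0, 0, 0], [0, 0, 0.8], 0],
    [[0, 0, 0], [0, 0, 0.8], 0],
    [[0, 0, 0], [0, 0, 0.8], 0],
    [[0, 0, 0], [0, 0, 0.8], 0],
    [[0, 0, 0], [0, 0, 0.8], 0],
    [[0, 0, 0], [0, 0, 0.8], 0],
    [[0, 0, 0], [0, 0, 0.1], 0],
    [[0, 0, 0], [0, 0, 0], 0],
  ],
)

```text
clock: 29.02
tcp_pos: [0.5075, -0.3084, 0.2951]
tool_rot: [-1.43, -0.004, -1.319]
wrist_force: [0.1, -0.5, -1.0]
opening: 0.128
```

```bash
python3 - <<'E'
from h import *
P,R=insert(4,.10,gx=-.036); P2=P.copy(); P2[2]=.30; go(P2,R,lbl='pre'); s=read_state(); print(s['tcp_pos'],s['opening'])
E
```

```text
pre turn units [-6.7174  5.7736 10.9   ] shift units [0.4545 8.8182 0.0982]
[ 0.5075 -0.3084  0.2951] 0.12822824965311772
```

step_arm(
  increments=[
    [[-0.34, 0.29, 0.54], [0.02, 0.44, 0.01], 0],
    [[-0.34, 0.29, 0.54], [0.02, 0.44, 0.01], 0],
    [[-0.34, 0.29, 0.54], [0.02, 0.44, 0.01], 0],
    [[-0.34, 0.29, 0.54], [0.02, 0.44, 0.01], 0],
    [[-0.34, 0.29, 0.54], [0.02, 0.44, 0.01], 0],
    [[-0.34, 0.29, 0.54], [0.02, 0.44, 0.01], 0],
    [[-0.34, 0.29, 0.54], [0.02, 0.44, 0.01], 0],
    [[-0.34, 0.29, 0.54], [0.02, 0.44, 0.01], 0],
    [[-0.34, 0.29, 0.54], [0.02, 0.44, 0], 0],
    [[-0.34, 0.29, 0.54], [0.02, 0.44, 0], 0],
    [[-0.34, 0.29, 0.55], [0.02, 0.44, 0], 0],
    [[-0.34, 0.29, 0.55], [0.02, 0.44, 0], 0],
    [[-0.34, 0.29, 0.55], [0.02, 0.44, 0], 0],
    [[-0.33, 0.29, 0.55], [0.02, 0.44, 0], 0],
    [[-0.33, 0.29, 0.55], [0.02, 0.44, 0], 0],
    [[-0.33, 0.29, 0.55], [0.03, 0.44, 0], 0],
    [[-0.33, 0.29, 0.55], [0.03, 0.44, 0], 0],
    [[-0.33, 0.28, 0.55], [0.03, 0.44, 0], 0],
    [[-0.33, 0.28, 0.55], [0.03, 0.44, 0], 0],
    [[-0.32, 0.28, 0.55], [0.03, 0.46, 0], 0],
  ],
)

```text
clock: 31.52
tcp_pos: [0.5299, 0.133, 0.298]
tool_rot: [-2.305, -0.003, -0.087]
wrist_force: [-0.1, -0.5, 0.3]
opening: 0.127
```

step_arm(
  increments=[
    [[0, 0, 0], [0, 0, -0.5], 0],
    [[0, 0, 0], [0, 0, -0.5], 0],
    [[0, 0, 0], [0, 0, -0.5], 0],
    [[0, 0, 0], [0, 0, -0.5], 0],
    [[0, 0, 0], [0, 0, 0], 0],
    [[0, 0, 0], [0, 0, 0], 0],
  ],
)

```text
clock: 32.28
tcp_pos: [0.5303, 0.1324, 0.1995]
tool_rot: [-2.303, -0.005, -0.09]
wrist_force: [-0.3, -0.3, 0.9]
opening: 0.133
```

```bash
python3 - <<'E'
from h import *
P,R=insert(4,.10,gx=-.036); go(P,R); go(*insert(4,.003,gx=-.036),lbl='all the way'); s=read_state(); print(s['tcp_pos'],s['opening'])
E
```

```text
turn units [-0.0025  0.0524 -0.0282] shift units [-0.0017  0.0016 -0.094 ]
all the way turn units [-0.0025  0.0524 -0.0282] shift units [ 0.1135  1.2433 -1.5801]
[0.5303 0.1324 0.1995] 0.13334137595946285
```

step_arm(
  increments=[
    [[0, 0, 0], [0, 0, -0.09], 0],
    [[0, 0, 0], [0.01, 0.16, -0.19], 0],
    [[0, 0, 0], [0.01, 0.16, -0.19], 0],
    [[0, 0, 0], [0.02, 0.16, -0.19], 0],
    [[0, 0, 0], [0.01, 0.16, -0.19], 0],
    [[0, 0, 0], [0.01, 0.16, -0.19], 0],
    [[0, 0, 0], [0.02, 0.16, -0.19], 0],
    [[0, 0, 0], [0.01, 0.16, -0.19], 0],
    [[0, 0, 0], [0.01, 0.1, -0.12], 0],
    [[0, 0, 0], [0, 0, 0], 0],
  ],
)

```text
clock: 33.52
tcp_pos: [0.5351, 0.1936, 0.1215]
tool_rot: [-2.303, -0.005, -0.089]
wrist_force: [-0.5, -0.1, -0.1]
opening: 0.13
```

Unforced, on target. Release and retreat as before.

step_arm(
  increments=[
    [[0, 0, 0], [0, 0, 0], 0.2],
    [[0, 0, 0], [0, 0, 0], 0.3],
    [[0, 0, 0], [0, 0, 0], 0.3],
    [[0, 0, 0], [0.02, 0.2, 0.22], 0.3],
    [[0, 0, 0], [0.03, 0.3, 0.33], 0.3],
    [[0, 0, 0], [0.03, 0.3, 0.33], 0.3],
    [[0, 0, 0], [0.03, 0.3, 0.33], 0.3],
    [[0, 0, 0], [0, 0.2, 0.8], 0.3],
    [[0, 0, 0], [0, 0, 0.8], 0.3],
    [[0, 0, 0], [0, 0, 0.7], 0.3],
  ],
)

```text
clock: 34.78
tcp_pos: [0.5406, 0.2584, 0.2991]
tool_rot: [-2.303, -0.006, -0.09]
wrist_force: [-0.4, 0.4, 0.0]
opening: 0.295
```

```bash
python3 - <<'E'
from h import *
standing(); s=spoons(); m,y=s[0]
P,R=grasp(m,y,.30,gx=-.036); c=go(P,R,lbl='above next'); print(P)
E
```

```text
pocket 1 [6, 8, 8, 8, 7, 7, 7, 8, 7, 7, 6, 5, 7, 7, 6, 5, 3, 3, 3, 2]
pocket 2 [6, 7, 7, 7, 7, 6, 6, 5, 6, 7, 7, 6, 8, 8, 11, 9, 7, 7, 7, 9]
pocket 3 [7, 7, 8, 8, 8, 7, 6, 6, 7, 10, 10, 13, 8, 6, 7, 6, 5, 4, 4, 2]
pocket 4 [48, 48, 53, 57, 57, 62, 71, 78, 78, 78, 67, 67, 40, 20, 29, 29, 53, 57, 57, 34]
pocket 5 [48, 48, 48, 42, 39, 39, 60, 78, 78, 82, 80, 58, 58, 23, 13, 13, 20, 26, 12, 12]
spoon px [337.5027 173.0765] mid [ 0.5653 -0.4299] yaw 14.758766503609827 len 0.131069630283509
spoon px [319.9293 177.7174] mid [ 0.5474 -0.3678] yaw 18.04381752733418 len 0.1346121086537201
above next turn units [  6.899   -5.3873 -10.3543] shift units [ -0.5608 -12.7515  -0.0142]
[ 0.5132 -0.379   0.3   ]
```

step_arm(
  increments=[
    [[0.35, -0.27, -0.52], [-0.03, -0.64, 0.03], 0.32],
    [[0.35, -0.27, -0.52], [-0.03, -0.64, 0.03], 0.32],
    [[0.35, -0.27, -0.52], [-0.03, -0.64, 0.03], 0.32],
    [[0.35, -0.27, -0.52], [-0.03, -0.64, 0.03], 0.32],
    [[0.35, -0.27, -0.52], [-0.03, -0.64, 0], 0.32],
    [[0.35, -0.27, -0.52], [-0.03, -0.64, 0], 0.32],
    [[0.35, -0.27, -0.52], [-0.03, -0.64, 0], 0.32],
    [[0.35, -0.27, -0.52], [-0.03, -0.64, 0], 0.32],
    [[0.35, -0.27, -0.52], [-0.03, -0.64, 0], 0.32],
    [[0.35, -0.27, -0.52], [-0.03, -0.64, 0], 0.32],
    [[0.34, -0.27, -0.52], [-0.03, -0.64, 0], 0.32],
    [[0.34, -0.27, -0.52], [-0.03, -0.64, 0], 0.32],
    [[0.34, -0.27, -0.52], [-0.03, -0.64, 0], 0.32],
    [[0.34, -0.27, -0.52], [-0.03, -0.64, 0], 0.32],
    [[0.34, -0.27, -0.52], [-0.03, -0.64, 0], 0.32],
    [[0.34, -0.27, -0.51], [-0.03, -0.64, 0], 0.32],
    [[0.34, -0.27, -0.51], [-0.02, -0.64, -0.03], 0.32],
    [[0.34, -0.27, -0.51], [-0.02, -0.64, -0.03], 0.32],
    [[0.34, -0.26, -0.51], [-0.02, -0.62, -0.03], 0.32],
    [[0.34, -0.26, -0.51], [-0.02, -0.61, -0.03], 0.32],
  ],
)

```text
clock: 37.38
tcp_pos: [0.5124, -0.3801, 0.2971]
tool_rot: [-1.433, 0.002, -1.254]
wrist_force: [0.6, -0.4, 0.1]
opening: 0.321
```

```bash
python3 - <<'E'
from h import *
go(*grasp((.5474,-.3678),18.0,.0057,gx=-.036)); print(read_state()['tcp_pos'])
E
```

```text
turn units [-0.0177 -0.0223 -0.0238] shift units [ 0.0159  0.0236 -5.8272]
[ 0.5124 -0.3801  0.2971]
```

step_arm(
  increments=[
    [[0, 0, 0], [0.02, 0.02, -0.7], 0.32],
    [[0, 0, 0], [0, 0, -0.7], 0.32],
    [[0, 0, 0], [0, 0, -0.7], 0.32],
    [[0, 0, 0], [0, 0, -0.7], 0.32],
    [[0, 0, 0], [0, 0, -0.7], 0.32],
    [[0, 0, 0], [0, 0, -0.7], 0.32],
    [[0, 0, 0], [0, 0, -0.7], 0.32],
    [[0, 0, 0], [0, 0, -0.4], 0.32],
    [[0, 0, 0], [0, 0, -0.25], 0.32],
    [[0, 0, 0], [0, 0, -0.12], 0.32],
    [[0, 0, 0], [0, 0, 0], 0.32],
    [[0, 0, 0], [0, 0, 0], 0.32],
  ],
)

```text
clock: 38.88
tcp_pos: [0.514, -0.3783, 0.0147]
tool_rot: [-1.433, 0.0, -1.252]
wrist_force: [-0.1, -0.5, -0.8]
opening: 0.318
```

```bash
python3 - <<'E'
from h import *
go(*grasp((.5474,-.3678),18.0,.0057,gx=-.036)); s=read_state(); print(s['tcp_pos'],s['wrist_force'])
E
```

```text
turn units [ 0.003  -0.0212 -0.0458] shift units [-0.0169 -0.0123 -0.1804]
[ 0.514  -0.3783  0.0147] [-0.1335 -0.4692 -0.7547]
```

step_arm(
  increments=[
    [[0, 0, 0], [-0.01, -0.01, -0.12], 0.32],
    [[0, 0, 0], [0, 0, -0.06], 0.32],
    [[0, 0, 0], [0, 0, 0], 0.1],
    [[0, 0, 0], [0, 0, 0], 0],
    [[0, 0, 0], [0, 0, 0], 0],
    [[0, 0, 0], [0, 0, 0], 0],
    [[0, 0, 0], [0, 0, 0.3], 0],
    [[0, 0, 0], [0, 0, 0.6], 0],
    [[0, 0, 0], [0, 0, 0.8], 0],
    [[0, 0, 0], [0, 0, 0.8], 0],
    [[0, 0, 0], [0, 0, 0.8], 0],
    [[0, 0, 0], [0, 0, 0.8], 0],
    [[0, 0, 0], [0, 0, 0.8], 0],
    [[0, 0, 0], [0, 0, 0.8], 0],
    [[0, 0, 0], [0, 0, 0.1], 0],
    [[0, 0, 0], [0, 0, 0], 0],
  ],
)

```text
clock: 40.88
tcp_pos: [0.513, -0.3784, 0.295]
tool_rot: [-1.434, 0.001, -1.252]
wrist_force: [-0.8, -0.8, 0.3]
opening: 0.132
```

```bash
python3 - <<'E'
from h import *
P,R=insert(3,.10,gx=-.036); P2=P.copy(); P2[2]=.30; go(P2,R,lbl='pre'); s=read_state(); print(s['tcp_pos'],s['opening'])
E
```

```text
pre turn units [-6.8654  5.4478 10.3372] shift units [ 1.2598 10.1328  0.0993]
[ 0.513  -0.3784  0.295 ] 0.1317138712628247
```

step_arm(
  increments=[
    [[-0.35, 0.27, 0.52], [0.06, 0.5, 0.02], 0],
    [[-0.35, 0.27, 0.52], [0.06, 0.5, 0.02], 0],
    [[-0.35, 0.27, 0.52], [0.06, 0.5, 0.02], 0],
    [[-0.35, 0.27, 0.52], [0.06, 0.5, 0.02], 0],
    [[-0.35, 0.27, 0.52], [0.06, 0.5, 0.02], 0],
    [[-0.34, 0.27, 0.52], [0.06, 0.51, 0], 0],
    [[-0.34, 0.27, 0.52], [0.06, 0.51, 0], 0],
    [[-0.34, 0.27, 0.52], [0.06, 0.51, 0], 0],
    [[-0.34, 0.27, 0.52], [0.06, 0.51, 0], 0],
    [[-0.34, 0.27, 0.52], [0.06, 0.51, 0], 0],
    [[-0.34, 0.27, 0.52], [0.06, 0.51, 0], 0],
    [[-0.34, 0.27, 0.52], [0.06, 0.51, 0], 0],
    [[-0.34, 0.27, 0.52], [0.07, 0.51, 0], 0],
    [[-0.34, 0.27, 0.52], [0.07, 0.51, 0], 0],
    [[-0.34, 0.27, 0.51], [0.07, 0.51, 0], 0],
    [[-0.34, 0.28, 0.51], [0.07, 0.51, 0], 0],
    [[-0.34, 0.28, 0.51], [0.07, 0.51, 0], 0],
    [[-0.34, 0.28, 0.51], [0.07, 0.51, 0], 0],
    [[-0.34, 0.28, 0.51], [0.07, 0.51, 0], 0],
    [[-0.34, 0.28, 0.51], [0.06, 0.51, 0], 0],
  ],
)

```text
clock: 43.38
tcp_pos: [0.5765, 0.1296, 0.299]
tool_rot: [-2.301, 0.006, -0.089]
wrist_force: [0.4, -0.5, 0.2]
opening: 0.13
```

step_arm(
  increments=[
    [[0, 0, 0], [0, 0, -0.5], 0],
    [[0, 0, 0], [0, 0, -0.5], 0],
    [[0, 0, 0], [0, 0, -0.5], 0],
    [[0, 0, 0], [0, 0, -0.5], 0],
    [[0, 0, 0], [0, 0, 0], 0],
    [[0, 0, 0], [0, 0, 0], 0],
  ],
)

```text
clock: 44.12
tcp_pos: [0.5768, 0.1289, 0.2006]
tool_rot: [-2.299, 0.003, -0.091]
wrist_force: [-0.3, -0.2, -0.4]
opening: 0.13
```

```bash
python3 - <<'E'
from h import *
P,R=insert(3,.10,gx=-.036); go(P,R); go(*insert(3,.003,gx=-.036),lbl='all the way'); s=read_state(); print(s['tcp_pos'],s['opening'])
E
```

```text
turn units [-0.0482 -0.0252 -0.011 ] shift units [-0.016  -0.013  -0.1148]
all the way turn units [-0.0482 -0.0252 -0.011 ] shift units [ 0.0992  1.2287 -1.6009]
[0.5768 0.1289 0.2006] 0.13029786447027156
```

step_arm(
  increments=[
    [[0, 0, 0], [-0.02, -0.01, -0.11], 0],
    [[0, 0, 0], [0.01, 0.16, -0.19], 0],
    [[0, 0, 0], [0.01, 0.16, -0.19], 0],
    [[0, 0, 0], [0.02, 0.16, -0.19], 0],
    [[0, 0, 0], [0.01, 0.16, -0.19], 0],
    [[0, 0, 0], [0.01, 0.16, -0.19], 0],
    [[0, 0, 0], [0.02, 0.16, -0.19], 0],
    [[0, 0, 0], [0.01, 0.16, -0.19], 0],
    [[0, 0, 0], [0.01, 0.1, -0.12], 0],
    [[0, 0, 0], [0, 0, 0], 0],
  ],
)

```text
clock: 45.38
tcp_pos: [0.5806, 0.1896, 0.1215]
tool_rot: [-2.299, 0.004, -0.091]
wrist_force: [-0.2, 0.2, -0.3]
opening: 0.13
```

step_arm(
  increments=[
    [[0, 0, 0], [0, 0, 0], 0.2],
    [[0, 0, 0], [0, 0, 0], 0.3],
    [[0, 0, 0], [0, 0, 0], 0.3],
    [[0, 0, 0], [0.02, 0.2, 0.22], 0.3],
    [[0, 0, 0], [0.03, 0.3, 0.33], 0.3],
    [[0, 0, 0], [0.03, 0.3, 0.33], 0.3],
    [[0, 0, 0], [0.03, 0.3, 0.33], 0.3],
    [[0, 0, 0], [0, 0.2, 0.8], 0.3],
    [[0, 0, 0], [0, 0, 0.8], 0.3],
    [[0, 0, 0], [0, 0, 0.7], 0.3],
  ],
)

```text
clock: 46.62
tcp_pos: [0.5861, 0.2543, 0.2991]
tool_rot: [-2.298, 0.003, -0.092]
wrist_force: [-0.9, 0.1, -0.6]
opening: 0.301
```

```bash
python3 - <<'E'
from h import *
standing(); s=spoons(); m,y=s[0]
P,R=grasp(m,y,.30,gx=-.036); c=go(P,R,lbl='above next'); print(P)
E
```

```text
pocket 1 [9, 10, 10, 10, 10, 10, 10, 8, 10, 10, 8, 8, 9, 9, 7, 8, 5, 5, 3, 1]
pocket 2 [8, 9, 9, 9, 9, 7, 7, 7, 8, 10, 10, 9, 10, 10, 12, 10, 9, 9, 10, 10]
pocket 3 [43, 40, 51, 62, 62, 73, 79, 79, 82, 88, 88, 95, 107, 124, 124, 142, 137, 100, 100, 44]
pocket 4 [51, 51, 56, 59, 59, 62, 72, 81, 81, 82, 72, 72, 42, 23, 29, 29, 54, 58, 58, 34]
pocket 5 [50, 50, 50, 44, 42, 42, 63, 82, 82, 85, 82, 59, 59, 25, 16, 16, 24, 29, 14, 14]
spoon px [337.5027 173.1243] mid [ 0.5653 -0.4299] yaw 14.96031226632147 len 0.13109403867046135
above next turn units [  6.7063  -5.6418 -10.8584] shift units [ -1.1227 -13.8781  -0.0164]
[ 0.5305 -0.4392  0.3   ]
```

```bash
python3 - <<'E'
from h import *
b,d=save('top','t11.png'); a,_=save('scene','s11.png')
A=cv2.resize(a[120:200,150:230,::-1],(400,400),interpolation=cv2.INTER_CUBIC);B=cv2.resize(b[135:205,125:195,::-1],(400,400),interpolation=cv2.INTER_CUBIC)
cv2.imwrite('pics/c11.png',np.hstack([A,B]))
for n in(3,4,5):
  u0,v0=proj('top',M3+(3-n)*.046*YD); 
  for dv in(-1,0,1,2): print(n,round(v0)+dv,[round(float(pt('top',u,round(v0)+dv,d)[2]*1000)) for u in range(int(u0)-4,int(u0)+22)])
E
```

```text
3 162 [94, 55, 65, 47, 58, 65, 70, 73, 94, 108, 101, 109, 112, 114, 120, 113, 116, 21, 14, 7, 9, 13, 9, 13, 13, 9]
3 163 [98, 53, 76, 79, 84, 95, 84, 89, 99, 104, 101, 112, 107, 112, 114, 120, 123, 126, 134, 13, 15, 8, 18, 10, 20, 11]
3 164 [97, 52, 76, 45, 84, 89, 89, 93, 102, 98, 106, 105, 111, 113, 118, 120, 121, 128, 130, 23, 9, 13, 11, 21, 17, 18]
3 165 [109, 64, 43, 52, 62, 61, 77, 82, 80, 23, 18, 17, 20, 107, 119, 120, 114, 8, 17, 19, 10, 12, 8, 19, 12, 4]
4 175 [99, 48, 68, 45, 51, 56, 66, 69, 81, 78, 25, 28, 26, 19, 24, 22, 27, 18, 8, 23, 15, 13, 6, 10, 19, 12]
4 176 [103, 60, 64, 71, 81, 86, 85, 96, 98, 103, 103, 101, 103, 110, 114, 119, 116, 124, 131, 19, 17, 6, 18, 21, 20, 14]
4 177 [106, 59, 70, 80, 72, 85, 90, 89, 99, 94, 106, 107, 112, 110, 118, 115, 117, 123, 122, 12, 17, 17, 17, 10, 5, 17]
4 178 [105, 58, 43, 52, 54, 66, 71, 74, 73, 1685, 101, 108, 106, 114, 117, 117, 120, 123, 8, 18, 11, 11, 13, 15, 5, 17]
5 189 [98, 55, 74, 79, 86, 81, 92, 97, 102, 104, 101, 107, 115, 117, 118, 123, 120, 18, 16, 26, 20, 19, 13, 13, 18, 19]
5 190 [48, 66, 79, 85, 84, 88, 93, 100, 94, 97, 103, 109, 116, 112, 116, 118, 125, 127, 20, 13, 17, 23, 14, 22, 17, 20]
5 191 [50, 59, 57, 54, 53, 67, 71, 79, 93, 100, 114, 109, 114, 110, 121, 125, 121, 126, 16, 10, 16, 12, 15, 19, 13, 16]
5 192 [56, 44, 52, 59, 64, 72, 77, 80, 83, 22, 20, 18, 17, 110, 119, 124, 18, 14, 15, 11, 16, 16, 14, 19, 11, 15]
```

View pics/c11.png

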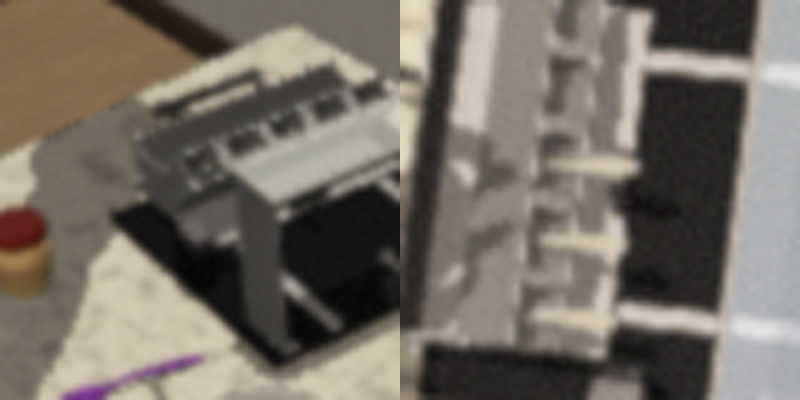

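step_arm(
  increments=[
    [[0.34, -0.28, -0.55], [-0.06, -0.7, 0.03], 0.32],
    [[0.34, -0.28, -0.55], [-0.06, -0.7, 0.03], 0.32],
    [[0.34, -0.28, -0.55], [-0.06, -0.7, 0.03], 0.32],
    [[0.34, -0.28, -0.55], [-0.06, -0.7, 0.03], 0.32],
    [[0.34, -0.28, -0.55], [-0.06, -0.7, 0], 0.32],
    [[0.34, -0.28, -0.54], [-0.06, -0.7, 0], 0.32],
    [[0.34, -0.28, -0.54], [-0.06, -0.7, 0], 0.32],
    [[0.34, -0.28, -0.54], [-0.06, -0.7, 0], 0.32],
    [[0.34, -0.28, -0.54], [-0.06, -0.7, 0], 0.32],
    [[0.34, -0.28, -0.54], [-0.06, -0.7, 0], 0.32],
    [[0.34, -0.28, -0.54], [-0.06, -0.7, 0], 0.32],
    [[0.33, -0.28, -0.54], [-0.05, -0.7, 0], 0.32],
    [[0.33, -0.28, -0.54], [-0.05, -0.7, 0], 0.32],
    [[0.33, -0.28, -0.54], [-0.05, -0.7, 0], 0.32],
    [[0.33, -0.29, -0.54], [-0.05, -0.69, 0], 0.32],
    [[0.33, -0.29, -0.54], [-0.05, -0.68, 0], 0.32],
    [[0.33, -0.29, -0.54], [-0.05, -0.68, -0.03], 0.32],
    [[0.33, -0.29, -0.54], [-0.05, -0.68, -0.03], 0.32],
    [[0.33, -0.29, -0.54], [-0.05, -0.68, -0.03], 0.32],
    [[0.32, -0.29, -0.54], [-0.05, -0.67, -0.03], 0.32],
  ],
)

```text
clock: 49.32
tcp_pos: [0.5302, -0.4403, 0.2964]
tool_rot: [-1.428, 0.003, -1.306]
wrist_force: [-0.8, 0.3, -0.1]
opening: 0.319
```

```bash
python3 - <<'E'
from h import *
go(*grasp((.5653,-.4299),14.95,.0057,gx=-.036)); print(read_state()['tcp_pos'])
E
```

```text
turn units [-0.0384  0.0192 -0.0385] shift units [ 0.006  0.023 -5.814]
[ 0.5302 -0.4403  0.2964]
```

step_arm(
  increments=[
    [[0, 0, -0.04], [0, 0.02, -0.7], 0.32],
    [[0, 0, 0], [0, 0, -0.7], 0.32],
    [[0, 0, 0], [0, 0, -0.7], 0.32],
    [[0, 0, 0], [0, 0, -0.7], 0.32],
    [[0, 0, 0], [0, 0, -0.7], 0.32],
    [[0, 0, 0], [0, 0, -0.7], 0.32],
    [[0, 0, 0], [0, 0, -0.7], 0.32],
    [[0, 0, 0], [0, 0, -0.4], 0.32],
    [[0, 0, 0], [0, 0, -0.25], 0.32],
    [[0, 0, 0], [0, 0, -0.12], 0.32],
    [[0, 0, 0], [0, 0, 0], 0.32],
    [[0, 0, 0], [0, 0, 0], 0.32],
  ],
)

```text
clock: 50.82
tcp_pos: [0.531, -0.4389, 0.0148]
tool_rot: [-1.428, -0.0, -1.308]
wrist_force: [-0.4, 0.7, -0.0]
opening: 0.32
```

```bash
python3 - <<'E'
from h import *
go(*grasp((.5653,-.4299),14.95,.0057,gx=-.036)); s=read_state(); print(s['tcp_pos'],s['wrist_force'])
E
```

```text
turn units [-0.0059  0.0268 -0.0203] shift units [-0.0093 -0.006  -0.1818]
[ 0.531  -0.4389  0.0148] [-0.4046  0.7326 -0.045 ]
```

step_arm(
  increments=[
    [[0, 0, 0], [-0.01, -0.01, -0.12], 0.32],
    [[0, 0, 0], [0, 0, -0.06], 0.32],
    [[0, 0, 0], [0, 0, 0], 0.1],
    [[0, 0, 0], [0, 0, 0], 0],
    [[0, 0, 0], [0, 0, 0], 0],
    [[0, 0, 0], [0, 0, 0], 0],
    [[0, 0, 0], [0, 0, 0.3], 0],
    [[0, 0, 0], [0, 0, 0.6], 0],
    [[0, 0, 0], [0, 0, 0.8], 0],
    [[0, 0, 0], [0, 0, 0.8], 0],
    [[0, 0, 0], [0, 0, 0.8], 0],
    [[0, 0, 0], [0, 0, 0.8], 0],
    [[0, 0, 0], [0, 0, 0.8], 0],
    [[0, 0, 0], [0, 0, 0.8], 0],
    [[0, 0, 0], [0, 0, 0.1], 0],
    [[0, 0, 0], [0, 0, 0], 0],
  ],
)

```text
clock: 52.82
tcp_pos: [0.53, -0.4389, 0.295]
tool_rot: [-1.429, 0.001, -1.308]
wrist_force: [0.5, 0.1, -0.9]
opening: 0.133
```

```bash
python3 - <<'E'
from h import *
P,R=insert(2,.10,gx=-.036); P2=P.copy(); P2[2]=.30; go(P2,R,lbl='pre'); s=read_state(); print(s['tcp_pos'],s['opening'])
E
```

```text
pre turn units [-6.7827  5.7022 10.821 ] shift units [ 1.8355 11.2582  0.1007]
[ 0.53   -0.4389  0.295 ] 0.13269903362797222
```

step_arm(
  increments=[
    [[-0.34, 0.29, 0.54], [0.09, 0.56, 0.02], 0],
    [[-0.34, 0.29, 0.54], [0.09, 0.56, 0.02], 0],
    [[-0.34, 0.29, 0.54], [0.09, 0.56, 0.02], 0],
    [[-0.34, 0.29, 0.54], [0.09, 0.56, 0.02], 0],
    [[-0.34, 0.29, 0.54], [0.09, 0.56, 0.02], 0],
    [[-0.34, 0.29, 0.54], [0.09, 0.56, 0], 0],
    [[-0.34, 0.29, 0.54], [0.09, 0.56, 0], 0],
    [[-0.34, 0.29, 0.54], [0.09, 0.56, 0], 0],
    [[-0.34, 0.29, 0.54], [0.09, 0.56, 0], 0],
    [[-0.34, 0.29, 0.54], [0.09, 0.56, 0], 0],
    [[-0.34, 0.28, 0.54], [0.09, 0.56, 0], 0],
    [[-0.34, 0.28, 0.54], [0.09, 0.56, 0], 0],
    [[-0.34, 0.28, 0.54], [0.09, 0.56, 0], 0],
    [[-0.34, 0.28, 0.54], [0.09, 0.56, 0], 0],
    [[-0.34, 0.28, 0.54], [0.09, 0.57, 0], 0],
    [[-0.34, 0.28, 0.54], [0.1, 0.57, 0], 0],
    [[-0.34, 0.28, 0.54], [0.1, 0.57, 0], 0],
    [[-0.34, 0.28, 0.54], [0.1, 0.57, 0], 0],
    [[-0.33, 0.28, 0.55], [0.1, 0.57, 0], 0],
    [[-0.33, 0.28, 0.55], [0.1, 0.57, 0], 0],
  ],
)

```text
clock: 55.32
tcp_pos: [0.6225, 0.1247, 0.299]
tool_rot: [-2.307, -0.001, -0.09]
wrist_force: [-0.0, 1.0, 0.1]
opening: 0.128
```

step_arm(
  increments=[
    [[0, 0, 0], [0, 0, -0.5], 0],
    [[0, 0, 0], [0, 0, -0.5], 0],
    [[0, 0, 0], [0, 0, -0.5], 0],
    [[0, 0, 0], [0, 0, -0.5], 0],
    [[0, 0, 0], [0, 0, 0], 0],
    [[0, 0, 0], [0, 0, 0], 0],
  ],
)

```text
clock: 56.08
tcp_pos: [0.6228, 0.1239, 0.2006]
tool_rot: [-2.305, -0.004, -0.092]
wrist_force: [0.3, 0.7, -0.6]
opening: 0.127
```

```bash
python3 - <<'E'
from h import *
P,R=insert(2,.10,gx=-.036); go(P,R); go(*insert(2,.003,gx=-.036),lbl='all the way'); s=read_state(); print(s['tcp_pos'],s['opening'])
E
```

```text
turn units [ 0.0175  0.0396 -0.004 ] shift units [-0.0206  0.002  -0.1162]
all the way turn units [ 0.0175  0.0396 -0.004 ] shift units [ 0.0946  1.2437 -1.6023]
[0.6228 0.1239 0.2006] 0.12673964892860337
```

step_arm(
  increments=[
    [[0, 0, 0], [-0.02, 0, -0.11], 0],
    [[0, 0, 0], [0.01, 0.16, -0.19], 0],
    [[0, 0, 0], [0.01, 0.16, -0.19], 0],
    [[0, 0, 0], [0.02, 0.16, -0.19], 0],
    [[0, 0, 0], [0.01, 0.16, -0.19], 0],
    [[0, 0, 0], [0.01, 0.16, -0.19], 0],
    [[0, 0, 0], [0.02, 0.16, -0.19], 0],
    [[0, 0, 0], [0.01, 0.16, -0.19], 0],
    [[0, 0, 0], [0.01, 0.1, -0.12], 0],
    [[0, 0, 0], [0, 0, 0], 0],
  ],
)

```text
clock: 57.32
tcp_pos: [0.6266, 0.1851, 0.1215]
tool_rot: [-2.306, -0.003, -0.092]
wrist_force: [0.6, 0.5, 0.0]
opening: 0.128
```

step_arm(
  increments=[
    [[0, 0, 0], [0, 0, 0], 0.2],
    [[0, 0, 0], [0, 0, 0], 0.3],
    [[0, 0, 0], [0, 0, 0], 0.3],
    [[0, 0, 0], [0.02, 0.2, 0.22], 0.3],
    [[0, 0, 0], [0.03, 0.3, 0.33], 0.3],
    [[0, 0, 0], [0.03, 0.3, 0.33], 0.3],
    [[0, 0, 0], [0.03, 0.3, 0.33], 0.3],
    [[0, 0, 0], [0, 0.2, 0.5], 0.3],
    [[0, 0, 0], [0, 0, 0.5], 0.3],
    [[0, 0, 0], [-0.5, 0, 0], 0.3],
    [[0, 0, 0], [-0.7, 0, 0], 0.3],
    [[0, 0, 0], [-0.7, 0, 0], 0.3],
    [[0, 0, 0], [-0.7, 0, 0], 0.3],
    [[0, 0, 0], [-0.7, 0, 0], 0.3],
    [[0, 0, 0], [0, 0, 0], 0.3],
  ],
)

```text
clock: 59.2
tcp_pos: [0.4743, 0.2503, 0.2318]
tool_rot: [-2.305, -0.005, -0.09]
wrist_force: [0.6, -0.0, -0.5]
opening: 0.301
```

```bash
python3 - <<'E'
from h import *
b,d=save('top','t12.png'); standing(img=b)
for n in(2,3,4,5):
  u0,v0=proj('top',M3+(3-n)*.046*YD); 
  for dv in(0,1): print(n,[round(float(pt('top',u,round(v0)+dv,d)[2]*1000)) for u in range(int(u0)-4,int(u0)+18)])
print(spoons())
# handle bar: height 52..70 mm left of panel
pts=np.array([pt('top',u,v,d) for u in range(95,135) for v in range(130,200) if d[v,u]>0]); q=pts-O; X=q@XD;Y=q@YD
m=(X<-.16)&(X>-.23)&(abs(Y)<.04)&(q[:,2]>.05)&(q[:,2]<.075); print('handle X',X[m].mean(),X[m].std(),m.sum())
# turn to vertical tool, jaw along xd, closed: target left of the handle
R=np.stack([XD,-Z,np.cross(XD,-Z)],1)
go(np.array([*(O-.26*XD)[:2],.25]),R,lbl='left of bar'); print((O-.26*XD),read_state()['joints'])
E
```

```text
pocket 1 [6, 6, 6, 6, 7, 7, 7, 7, 7, 7, 7, 5, 5, 5, 4, 3, 3, 3, 3, 1]
pocket 2 [37, 39, 40, 40, 47, 70, 70, 80, 81, 81, 81, 60, 27, 27, 14, 22, 55, 55, 55, 24]
pocket 3 [40, 37, 47, 58, 58, 69, 74, 74, 76, 82, 82, 91, 102, 118, 118, 139, 133, 97, 97, 40]
pocket 4 [47, 47, 52, 55, 55, 59, 68, 77, 77, 79, 68, 68, 39, 20, 26, 26, 51, 55, 55, 30]
pocket 5 [46, 45, 45, 39, 38, 38, 59, 77, 77, 80, 79, 57, 57, 22, 12, 12, 19, 27, 13, 13]
2 [101, 55, 74, 75, 83, 92, 88, 95, 96, 95, 108, 108, 109, 118, 121, 115, 121, 128, 127, 12, 12, 16]
2 [104, 58, 70, 49, 63, 61, 78, 92, 98, 106, 102, 102, 108, 121, 119, 115, 123, 17, 19, 9, 13, 13]
3 [104, 52, 69, 77, 85, 87, 90, 96, 102, 99, 107, 108, 107, 109, 115, 114, 118, 125, 127, 16, 9, 11]
3 [101, 55, 65, 56, 89, 84, 102, 89, 99, 95, 107, 114, 116, 106, 112, 121, 119, 122, 122, 21, 22, 13]
4 [99, 51, 68, 71, 78, 86, 93, 96, 98, 99, 97, 108, 101, 111, 115, 117, 122, 120, 122, 19, 12, 18]
4 [106, 49, 68, 75, 84, 78, 90, 94, 95, 98, 106, 99, 111, 116, 116, 1685, 122, 121, 126, 17, 14, 11]
5 [49, 67, 79, 80, 82, 83, 97, 93, 104, 102, 112, 105, 114, 112, 117, 116, 122, 127, 19, 16, 7, 13]
5 [50, 66, 51, 57, 60, 62, 65, 76, 100, 100, 104, 108, 111, 110, 115, 122, 117, 127, 16, 14, 15, 13]
[]
handle X -0.19078796625506858 0.003601222562925332 80
left of bar turn units [  5.0048  -5.9251 -14.2495] shift units [2.5568 3.4885 0.3708]
[0.604  0.4239 0.    ] [-0.9216  0.9788  0.3302  1.1798  0.2444  1.5378 -0.8267]
```

step_arm(
  increments=[
    [[0.28, -0.33, -0.79], [0, 0.12, 0.2], 0.5],
    [[0.28, -0.33, -0.79], [0, 0.12, 0.2], 0.5],
    [[0.28, -0.33, -0.79], [0, 0.12, 0.2], 0.5],
    [[0.28, -0.33, -0.79], [0, 0.12, 0], 0.5],
    [[0.28, -0.33, -0.79], [0, 0.12, 0], 0.5],
    [[0.28, -0.33, -0.79], [0, 0.12, 0], 0.5],
    [[0.28, -0.33, -0.79], [0, 0.12, 0], 0.5],
    [[0.28, -0.33, -0.79], [0.1, 0.12, 0], 0.5],
    [[0.28, -0.33, -0.79], [0.2, 0.12, 0], 0.5],
    [[0.28, -0.33, -0.79], [0.2, 0.12, 0], 0.5],
    [[0.28, -0.33, -0.79], [0.2, 0.12, 0], 0.5],
    [[0.28, -0.33, -0.79], [0.2, 0.12, 0], 0.5],
    [[0.28, -0.33, -0.79], [0.2, 0.12, 0], 0.5],
    [[0.28, -0.33, -0.79], [0.2, 0.12, 0], 0.5],
    [[0.27, -0.33, -0.79], [0.2, 0.12, 0], 0.5],
    [[0.27, -0.33, -0.79], [0.3, 0.12, 0], 0.5],
    [[0.27, -0.33, -0.79], [0.4, 0.12, 0], 0.5],
    [[0.27, -0.32, -0.79], [0.4, 0.1, 0], 0.5],
    [[0, 0, 0], [0, 0, 0], 0.5],
  ],
)

```text
clock: 61.68
tcp_pos: [0.6069, 0.3552, 0.2605]
tool_rot: [-1.569, -0.004, -1.661]
wrist_force: [0.5, 0.5, -0.4]
opening: 0.498
```

```bash
python3 - <<'E'
from h import *
R=np.stack([XD,-Z,np.cross(XD,-Z)],1)
go(np.array([.6,.357,.15]),R,lbl='over bar'); s=read_state(); print(s['tcp_pos'],s['joints'])
E
```

```text
over bar turn units [ 0.0415  0.0152 -0.018 ] shift units [-0.1377  0.0359 -2.2108]
[0.6069 0.3552 0.2605] [-0.7366  0.9794  0.5608  0.8379 -0.4582  1.4206 -1.9874]
```

step_arm(
  increments=[
    [[0.04, 0.01, 0], [-0.14, 0.04, -0.5], 0.5],
    [[0, 0, 0], [0, 0, -0.7], 0.5],
    [[0, 0, 0], [0, 0, -0.7], 0.5],
    [[0, 0, 0], [0, 0, -0.7], 0.5],
    [[0, 0, 0], [0, 0, -0.7], 0.5],
    [[0, 0, 0], [0, 0, -0.6], 0.5],
    [[0, 0, 0], [0, 0, -0.3], 0.5],
    [[0, 0, 0], [0, 0, -0.1], 0.5],
    [[0, 0, 0], [0, 0, 0], 0.5],
  ],
)

```text
clock: 62.8
tcp_pos: [0.5991, 0.3585, 0.0468]
tool_rot: [-1.57, 0.001, -1.66]
wrist_force: [0.1, -0.6, 0.4]
opening: 0.499
```

step_arm(
  increments=[
    [[0, 0, 0], [0, 0, -0.06], 0.3],
    [[0, 0, 0], [0, 0, 0], 0.1],
    [[0, 0, 0], [0, 0, 0], 0],
    [[0, 0, 0], [0, 0, 0], 0],
    [[0, 0, 0], [0, -0.1, 0], 0],
    [[0, 0, 0], [-0.02, -0.2, 0], 0],
    [[0, 0, 0], [-0.03, -0.3, 0], 0],
    [[0, 0, 0], [-0.03, -0.3, 0], 0],
    [[0, 0, 0], [-0.03, -0.3, 0], 0],
    [[0, 0, 0], [-0.03, -0.3, 0], 0],
    [[0, 0, 0], [-0.03, -0.3, 0], 0],
    [[0, 0, 0], [-0.02, -0.2, 0], 0],
    [[0, 0, 0], [0, -0.1, 0], 0],
    [[0, 0, 0], [0, 0, 0], 0],
  ],
)

```text
clock: 64.55
tcp_pos: [0.5894, 0.2523, 0.0435]
tool_rot: [-1.571, 0.001, -1.661]
wrist_force: [-2.5, -0.9, 9.2]
opening: 0.114
```

step_arm(
  increments=[
    [[0, 0, 0], [-0.02, -0.2, 0], 0],
    [[0, 0, 0], [-0.02, -0.2, 0], 0],
    [[0, 0, 0], [-0.02, -0.2, 0], 0],
    [[0, 0, 0], [-0.01, -0.12, 0], 0],
    [[0, 0, 0], [0, -0.06, 0], 0],
    [[0, 0, 0], [0, 0, 0], 0],
  ],
)

```text
clock: 65.3
tcp_pos: [0.586, 0.2146, 0.0435]
tool_rot: [-1.57, 0.002, -1.66]
wrist_force: [0.3, 4.7, 8.2]
opening: 0.117
```

step_arm(
  increments=[
    [[0, 0, 0], [0, -0.04, 0], 0],
    [[0, 0, 0], [0, -0.04, 0], 0],
    [[0, 0, 0], [0, 0, 0], 0],
  ],
)

```text
clock: 65.68
tcp_pos: [0.5858, 0.2133, 0.0435]
tool_rot: [-1.57, 0.006, -1.659]
wrist_force: [1.9, 18.1, 6.2]
opening: 0.115
```

step_arm(
  increments=[
    [[0, 0, 0], [0, -0.05, 0], 0],
    [[0, 0, 0], [0, -0.04, 0], 0],
    [[0, 0, 0], [0, 0, 0], 0],
  ],
)

```text
clock: 66.05
tcp_pos: [0.5859, 0.2131, 0.0436]
tool_rot: [-1.57, 0.012, -1.656]
wrist_force: [3.8, 40.2, 0.9]
opening: 0.115
```

step_arm(
  increments=[
    [[0, 0, 0], [0, 0.13, 0], 0],
    [[0, 0, 0], [0, 0, 0], 0],
    [[0, 0, 0], [0, 0, 0], 0.3],
    [[0, 0, 0], [0, 0, 0], 0.5],
    [[0, 0, 0], [0, 0, 0], 0.5],
    [[0, 0, 0], [0, 0, 0.5], 0.5],
    [[0, 0, 0], [0, 0, 0.8], 0.5],
    [[0, 0, 0], [0, 0, 0.8], 0.5],
    [[0, 0, 0], [0, 0, 0.8], 0.5],
    [[0, 0, 0], [0, 0, 0.8], 0.5],
    [[0, 0, 0], [-0.7, 0, 0], 0.5],
    [[0, 0, 0], [-0.7, 0, 0], 0.5],
    [[0, 0, 0], [-0.7, 0, 0], 0.5],
    [[0, 0, 0], [-0.7, 0, 0], 0.5],
    [[0, 0, 0], [0, 0, 0], 0.5],
  ],
)

```text
clock: 67.92
tcp_pos: [0.4442, 0.2126, 0.2285]
tool_rot: [-1.571, 0.002, -1.66]
wrist_force: [1.1, -0.7, 0.8]
opening: 0.503
```

```bash
python3 - <<'E'
from h import *
b,d=save('top','t13.png'); a,_=save('scene','s13.png')
A=cv2.resize(a[110:215,140:250,::-1],(440,420),interpolation=cv2.INTER_CUBIC);B=cv2.resize(b[115:220,120:210,::-1],(360,420),interpolation=cv2.INTER_CUBIC)
cv2.imwrite('pics/c13.png',np.hstack([A,B])); print(read_state()['tcp_pos'])
r=cv2.imread('pics/top0.png') ; r=cv2.resize(r,(512,384),interpolation=cv2.INTER_AREA)[:,:,::-1]
D=cv2.absdiff(cv2.GaussianBlur(r,(0,0),1.2),cv2.GaussianBlur(b,(0,0),1.2)).max(2)
for k,(u0,v0,u1,v1) in dict(handle=(150,140,170,190),jars=(250,110,330,140),serving=(370,170,420,270),honey=(115,225,150,255)).items(): print(k,(D[v0:v1,u0:u1]>40).sum())
E
```

```text
[0.4463 0.2124 0.2283]
handle 0
jars 0
serving 0
honey 257
```

View pics/c13.png

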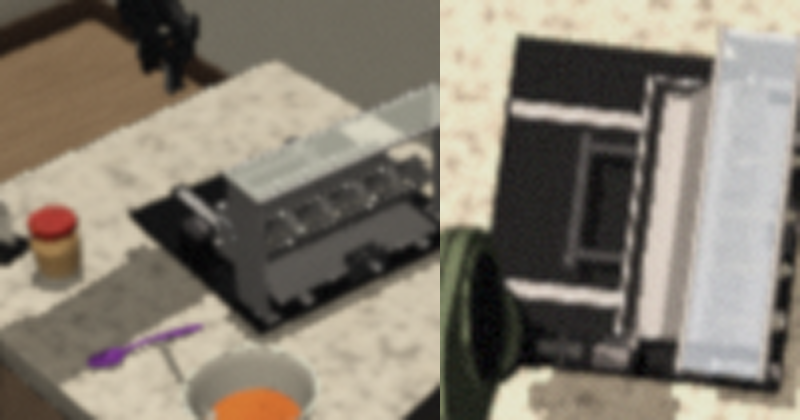

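```bash
python3 -c "
from rig import *
print(job_done(), read_state()['clock'])"
```

```text
the job is handed in; nothing more can be done
the job is handed in; nothing more can be done
```

The dispenser is refilled and handed in at about 68 s. I pressed the key, drew the carriage to its stop, and stood the four teaspoons from the mat bowl-down in pockets 5, 4, 3 and 2. Then I pushed the carriage home until it met the end stop at about 40 N, and let go.

**Spoons:** With the carriage out, all four handle ends stood at an equal height of about 0.127 m, which means they were at the bottom. The mat was empty. I only saw them through the clear roof after the push home and did not measure them again there.

**Carriage:** After letting go, the handle area looked the same as in the first top picture, so I take the catch to be holding.

**Other things:** The back jars, mill and serving spoon showed no change. The top-view check of the honey jar flagged a difference. That is most likely the arm blocking the view, because the scene view shows the jar in its place.

**Setback:** My first try at a spoon used a 20° tilted grip and ran into the limit of joint 6. I switched to 8°, and every grip and insertion after that went without trouble.

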